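Stack a turned tote on the ink tote and nest the spare

ROBOT

A 6-joint arm with a two-finger parallel gripper is mounted at the origin on the work surface. World frame = base frame: x ahead of the robot, y to its left, z up, the work surface at z = 0. Lengths are in m, angles in degrees, forces in N, time in s.
With the tool pointing down it reaches from about 0.375 to 0.9 m from the base axis. Payload 3.1 kg.
Tool frame: the origin (TCP) lies between the finger pads; the fingertips stand bot.tip_extent ahead of it and the grasp point (between the pads) lies 2 mm behind it (bot.tip_extent is the distance from the TCP to the fingertips, in m); z points along the fingers, y is the direction in which the jaws open and shut (so a half turn about z gives the same grasp; the last joint's range is limited). The gripper opens to 87 mm and grips with 3 to 60 N. Pads are 19 mm wide; open, the fingers measure 117 mm over their backs; the gripper's body (75 mm by 190 mm) begins 51 mm behind the grasp point.
Start: joints at [-85.686, 30.224, 82.088, -0, 67.689, -10.227], TCP at [0.157, -0.605, 0.218] pointing down, gripper open.
Joint ranges: [-176.69, 176.69], [-43.24, 126.21], [12.49, 139.97], [-82, 262], [0, 151.66], [-163.58, 163.58]. Speed limits (degrees/s): [159.86, 159.86, 180, 180, 180, 180].

INTERFACE

Orientations are given as a 3x3 rotation matrix whose columns are the frame's x, y, z axes.
In Python, from rig import bot, imaging, recognise, masks_of, mark_of gives the robot as it stands.
- The arm moves only by the tool send_rows, never from a script. Its argument "plan" is a list that holds one entry, the list of rows, each a list of 5 numbers: the shift along the world's x, y, z normalised to -1 to 1, where 1 is 0.03 m, then the turn about the world's z normalised to -1 to 1, where 1 is 0.1 rad, then the closure, from -1 (fully open) to 1 (shut). A call has 1 to 20 rows; each row shifts and turns the commanded pose from where the row before left it; what a row does not reach is not made up. A row lasts 1/10 s, in which the tool goes at most 50 mm and 8.59 degrees, less where a joint would pass 70% of its speed; a pose out of reach is approached as far as the arm can. A call with a number of a shift or a turn outside -1 to 1 is refused whole. A call with a gripper value outside its range is refused whole. The fingers move at their own pace and stop on an object; the grip force is fixed at half the most. Time passes only in rows, so rows that do not move let the fingers close. It gives the time, the measured TCP pose, the force and the opening at its end, in the units of the state.
- bot.read_state(): the state, without advancing time (a new reading comes with each control period).
- imaging.capture(name): name is "side" or "top" or "wrist"; returns a dict with "img" (400x640x3 uint8, blue, green, red), "mtx" (3x3 intrinsics, pixels), "pose" (4x4, takes a point from camera to world coordinates); the wrist camera has in their place "T_tool_cam" (4x4, takes a point from camera to tool coordinates, whose origin is the TCP and whose axes are the flange's). Camera axes: x right, y down, z forward; pixel columns grow to the right and rows downward; lengths in m; the calibration is good to about 2 mm. A picture is of the moment at which its call begins: read the wrist's pose just before it. There is no depth.
- bot.hand_in(): hands the job in, once; it reports no verdict.
Trained networks look in the newest picture that a camera, given by its name, has taken for a name from the list of things; names that differ only in an ending like _2 or _b are one class to them, and where a whole thing is asked for, a point or a joint stands for the part that bears it (a point fixed in the world has none). Each returns a list of dicts, best first, with "conf" (0 to 1); they miss things now and then, are a little off and sometimes report something else, mostly with a low value. They report only what shows in the picture. A call takes as long as a camera call.
- recognise(camera, target): "at" ([x, y, z] in m, in world coordinates, good to about 4 mm: the middle of the surface that is visible of it).
- masks_of(camera, target): "region" (400x640 bool, what is visible of it).
- mark_of(camera, target): "at" ([x, y, z] in m, in world coordinates, good to about 4 mm: a listed point, or the origin of a listed thing).
The state is a dict: "time_s": time; "joint_positions": joint angles; "qvel": joint speeds; "tau": joint torques, N m; "position": TCP position; "tcp_rot": TCP orientation; "force": force on the tool from outside, world axes, zero at the start; "moment": the same for the moment, N m; "opening": opening from 0.0 (shut) to 1.0 (fully open).
Only numpy, scipy, OpenCV 4.12 (cv2) and the standard library are available. Lean on these libraries where they do the work, as an engineer would, in place of code of your own. Each camera call takes 0.05 s, during which the arm holds its last target.

TASK

Clear some bench: stack one empty tote on the tote holding the ink tins, turned end for end so that it stands interlocked on the ledges inside the rim, and let it go; then nest the other empty tote fully down inside that one, the same way round as it. Set the totes down rather than dropping them, leave the loaded tote where it stands with its tins upright inside, and do not disturb the copper plate, the spare tin or the ink roller.

Things in the scene. Friction and masses are not known exactly. Their poses are not given: they have to be found in the camera images.
- loaded_tote: Plain grey stack-and-nest plastic tote standing on the bench with two ink tins in it. 190 x 120 mm over the rim, 75 high; underside 160 (x) by 90 mm (y); 3 mm walls flaring outward 8 degrees. Origin: centre of the underside, z up, x along the length. Front end (-x, roughly facing the robot) has a 60 mm wide notch in its rim; the back end is plain. All three totes are this same shape.
- empty_tote_1: Empty tote, the same shape and frame as loaded_tote, 0.14 to 0.24 kg, on the bench, front end also roughly facing the robot. Either empty tote may be stacked first. Turned 180 degrees to the tote below, its floor stands on that one's four ledges, 12 mm inside the rim: origin 63 mm above the lower origin, about 6 mm side play.
- empty_tote_2: The other empty tote, the same as empty_tote_1. The same way round as the tote below, its slots slip over that one's ledges and it nests: origin 32 mm above the lower origin, 1.5 mm side play when home; its slots pass the ledges only if within about 4 mm of centre as it enters.
- loaded_tote_rim (a point): On top of the loaded tote's rim, at x -18, y +56, z 75 mm of its frame. On every tote the rim is an 8 mm thick vertical band (z 49 to 75 mm), good to pinch from above: long sides y +-52 to +-60 mm, ends x +-87 to +-95 mm. Below z 52 mm the wall inside steps 3 mm inward. On the long sides a finger has free room inside from x -47 to +11 mm, between the ledges.
- loaded_tote_ledge (a point): Top middle of one ledge of the loaded tote, at x -58, y +44, z 63 mm of its frame. Every tote has four: inside both long sides at x -58 and x +22 mm, each 22 mm wide, 4 thick, 12 mm below the rim, reaching in to y +-36 mm. Under each is an open slot, 32 mm wide, in wall and floor edge (floor cut in to y +-32 mm; slot top at z 31 mm).
- tin_1: Ink tin, 50 mm diameter, 44 mm high, 0.16 kg, standing in the loaded tote's front half, wholly below its ledges. Origin at the centre of its underside, z up.
- tin_2: The same kind of ink tin, in the loaded tote's back half. Origin at the centre of its underside, z up.
- copper_plate: Bystander: bare copper plate 80 x 120 x 5 mm lying flat on the bench beyond the totes. Origin at the centre of its underside.
- spare_tin: Bystander: ink tin 72 mm in diameter, 60 mm high, standing on the bench beyond the totes. Origin at the centre of its underside.
- ink_roller: Bystander: hand ink roller, 150 mm long over all, 36 mm high, lying beyond the totes, its wooden handle towards -x of its frame. Origin on the bench under its middle.

How it is judged:
By the outcome, as a careful person would: the job done as asked, in the order asked, and still so for the second after the job is handed in, with the robot touching nothing.
It also fails if it takes over 69 s, if anything falls off the work surface, if the arm or the gripper's body presses on something with over 40 N, if the wrist force passes 120 N, or if a joint passes its speed limit or range.

## Working session

There is one attempt and no reset: what is moved stays moved. The work goes in short steps, Python scripts to look and compute and a tool call to move; the robot and the scene stay as the last step left them, time stands still between calls to the robot, and variables do not carry over. Pictures are saved under pics/ and viewed, and the job is handed in when it is done.

Besides the shell and the picture viewer there is one more tool, called after "Request:" in YAML: its name, and indented under it one key for each argument. send_rows: Moves the arm, as the interface text tells. Its arguments: {"type":"object","properties":{"plan":{"type":"array"}},"required":["plan"]}

```bash
ls; mkdir -p pics
python3 - <<'E'
from rig import bot, imaging, recognise, masks_of, mark_of
import cv2
s=bot.read_state(); print(s['time_s'],s['position'],s['tcp_rot'],s['opening'],s['force'],bot.tip_extent)
for c in ['side','top','wrist']:
    d=imaging.capture(c); cv2.imwrite(f'pics/{c}0.png',d['img']); print(c,d['mtx'],d.get('pose',d.get('T_tool_cam')))
for c in ['side','top']:
  for t in ['loaded_tote','empty_tote_1','loaded_tote_rim','loaded_tote_ledge','tin_1','copper_plate','spare_tin','ink_roller']:
    print(c,t,[(round(r['conf'],2),[round(v,3) for v in r['at']]) for r in mark_of(c,t)])
E
```

```text
pics
0.0 [ 0.15687818 -0.60423732  0.21717831] [[ 9.67963406e-01  2.51091234e-01 -1.91641189e-04]
 [ 2.51091068e-01 -9.67961146e-01  2.12008226e-03]
 [ 3.46832846e-04 -2.10028143e-03 -9.99997734e-01]] 0.9993487345637087 [ 0.96608652 -0.71465467  0.14692423] 0.017
side [[372.4395066    0.         316.7109951 ]
 [  0.         372.4395066  197.89072286]
 [  0.           0.           1.        ]] [[-0.999612   -0.02749609  0.00445086  0.52604737]
 [-0.02342505  0.74341118 -0.66842433  0.53765511]
 [ 0.01507024 -0.66826924 -0.74376684  0.67362128]
 [ 0.          0.          0.          1.        ]]
top [[366.15219383   0.         322.32768111]
 [  0.         366.15219383 204.11554944]
 [  0.           0.           1.        ]] [[-0.00626225 -0.99435932  0.1058788   0.43984682]
 [-0.99997394  0.00660746  0.00290999  0.00271168]
 [-0.00359317 -0.10585782 -0.99437478  1.00324801]
 [ 0.          0.          0.          1.        ]]
wrist [[295.99585983   0.         318.76162721]
 [  0.         295.99585983 198.95800223]
 [  0.           0.           1.        ]] [[-2.77478222e-04 -9.53781255e
[... 511 characters left out ...]
, 0.002]), (0.69, [0.467, -0.314, 0.004]), (0.53, [0.422, -0.308, 0.0])]
side copper_plate [(0.57, [0.728, 0.016, -0.004])]
side spare_tin [(0.86, [0.708, 0.151, 0.003])]
side ink_roller [(0.61, [0.709, -0.195, 0.004]), (0.52, [0.389, -0.311, 0.005])]
top loaded_tote [(0.64, [0.424, -0.31, -0.004])]
top empty_tote_1 [(0.98, [0.491, -0.027, 0.001]), (0.58, [0.423, 0.325, 0.0])]
top loaded_tote_rim [(0.95, [0.408, -0.248, 0.08])]
top loaded_tote_ledge [(0.97, [0.366, -0.258, 0.06])]
top tin_1 [(0.81, [0.39, -0.306, 0.004]), (0.68, [0.465, -0.313, 0.005])]
top copper_plate [(0.78, [0.728, 0.014, 0.0])]
top spare_tin [(0.61, [0.706, 0.149, 0.001])]
top ink_roller [(0.96, [0.709, -0.193, 0.001])]
```

View pics/top0.png

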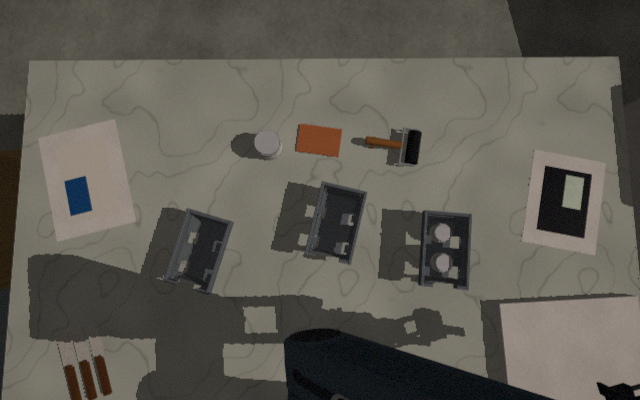

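View pics/side0.png

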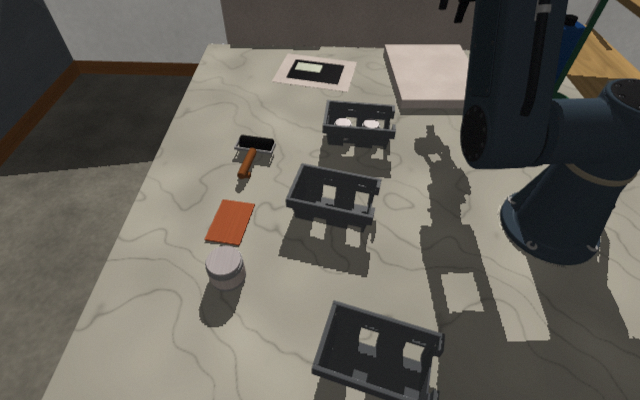

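View pics/wrist0.png

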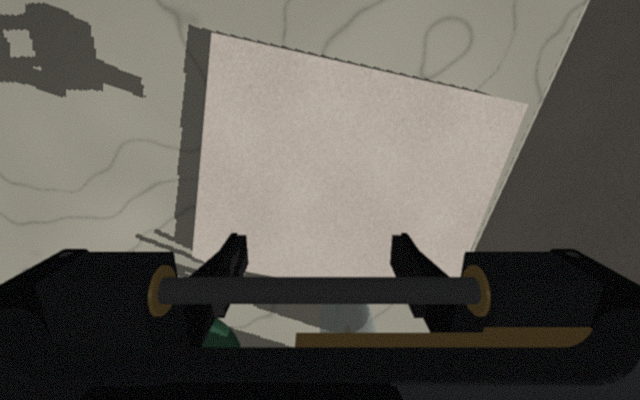

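```bash
cat > h.py <<'E'
from rig import bot, imaging, recognise, masks_of, mark_of
import cv2, numpy as np
from scipy.optimize import minimize
def Rz(a): c,s=np.cos(a),np.sin(a); return np.array([[c,-s,0],[s,c,0],[0,0,1]])
def proj(P,K,T):
    q=(np.asarray(P)-T[:3,3])@T[:3,:3]; return (q[:,:2]/q[:,2:])@np.diag([K[0,0],K[1,1]])+K[:2,2]
RIM=[[sx*.095,sy*.06,z] for z in(.049,.075) for sx in(-1,1) for sy in(-1,1)]
BOT=[[sx*.08,sy*.045,0] for sx in(-1,1) for sy in(-1,1)]
PTS=np.array(RIM+BOT)
def camT(c,d):
    if c!='wrist': return d['pose']
    s=bot.read_state(); T=np.eye(4);T[:3,:3]=s['tcp_rot'];T[:3,3]=s['position']; return T@d['T_tool_cam']
def sil(p,K,T,S=4):
    P=PTS@Rz(p[3]).T+np.array(p[:3])
    u=proj(P,K,T); h=cv2.convexHull(u.astype(np.float32)).reshape(-1,2)
    m=np.zeros((400*S,640*S),np.uint8); cv2.fillPoly(m,[np.round((h+.5)*S).astype(np.int32)],1); return cv2.resize(m.astype(np.float32),(640,400),interpolation=cv2.INTER_AREA)
def fill(r):
    r=r.astype(np.uint8); cs,_=cv2.findContours(r,cv2.RETR_EXTERNAL,cv2.CHAIN_APPROX_NONE)
    c=max(cs,key=cv2.contourArea); m=np.zeros_like(r); cv2.drawContours(m,[c],-1,1,-1); return m.astype(np.float32)
def fit(p0,views):
    def f(p):
        p=[p[0]/100,p[1]/100,p[2]/100,p[3]/10]
        return sum(np.abs(sil(p,K,T)-m).sum()/m.sum() for K,T,m in views)
    b=None
    for k in range(3):
        x0=np.array([p0[0]*100,p0[1]*100,p0[2]*100,p0[3]*10]) if b is None else b.x
        sx=np.vstack([x0]+[x0+v for v in np.diag([.8,.8,.8,1.0])*(-1)**k])
        b=minimize(f,x0,method='Nelder-Mead',options=dict(initial_simplex=sx,xatol=.005,fatol=1e-5,maxiter=250))
    return b.x/np.array([100,100,100,10]),b.fun
E
python3 - <<'E'
from h import *
V={}
for c in ['side','top']:
    d=imaging.capture(c)
    for t in ['loaded_tote','empty_tote_1']:
        for r in masks_of(c,t):
            m=fill(r['region']); ys,xs=np.nonzero(m); print(c,t,round(r['conf'],2),xs.min(),xs.max(),ys.min(),ys.max())
            V.setdefault(c,[]).append((t,m,xs.mean(),ys.mean(),d))
est={'L':(.424,-.309,0,0),'A':(.492,-.028,0,-.15),'B':(.422,.322,0,-.3)}
for n,p in est.items():
    vs={}
    for c in V:
        u=proj([[p[0],p[1],.04]],V[c][0][4]['mtx'],V[c][0][4]['pose'])[0]
        b=min(V[c],key=lambda e:np.hypot(e[2]-u[0],e[3]-u[1])); print(n,c,b[0],np.hypot(b[2]-u[0],b[3]-u[1]))
        vs[c]=(b[4]['mtx'],b[4]['pose'],b[1])
    for k in (['top','side'],['top'],['side']):
        q,f=fit(p,[vs[c] for c in k]); print(n,k,q[:3].round(4),np.degrees(q[3]).round(2),round(f,3))
print(bot.read_state()['time_s'])
E
```

```text
side loaded_tote 0.67 322 395 99 147
side loaded_tote 0.59 311 444 300 399
side empty_tote_1 0.87 311 443 300 399
side empty_tote_1 0.61 286 380 164 230
top loaded_tote 0.85 418 471 211 290
top loaded_tote 0.52 429 451 223 243
top empty_tote_1 0.95 163 232 208 294
top empty_tote_1 0.59 304 366 182 264
L side loaded_tote 2.0909473878923808
L top loaded_tote 2.1832100291157523
L ['top', 'side'] [ 0.4228 -0.3039  0.0054] -5.18 0.129
L ['top'] [ 0.4223 -0.3073 -0.0061] -5.24 0.047
L ['side'] [ 0.4227 -0.3083  0.0027] -4.17 0.07
A side empty_tote_1 3.699523709265449
A top empty_tote_1 0.7632962121893306
A ['top', 'side'] [ 0.4923 -0.0277  0.0044] -13.72 0.117
A ['top'] [ 0.4932 -0.028   0.0015] -13.98 0.043
A ['side'] [ 0.4913 -0.0367 -0.0041] -13.64 0.058
B side empty_tote_1 5.24359030762575
B top empty_tote_1 3.179350273601634
B ['top', 'side'] [0.423  0.3215 0.0015] -17.02 0.127
B ['top'] [ 0.4233  0.3253 -0.0096] -16.81 0.057
B ['side'] [ 0.4218  0.3157 -0.011 ] -16.7 0.05
1.25
```

Request:
send_rows:
  plan:
    - [[0.52,0.92,0,-0.31,-1],[0.52,0.92,0,-0.31,-1],[0.52,0.92,0,-0.31,-1],[0.52,0.92,0,-0.31,-1],[0.52,0.92,0,-0.31,-1],[0.52,0.92,0,-0.31,-1],[0.52,0.92,0,-0.31,-1],[0.52,0.92,0,-0.31,-1],[0.52,0.92,0,-0.31,-1],[0.52,0.92,0,-0.31,-1],[0.52,0.92,0,-0.31,-1],[0,0,0,0,-1],[0,0,0,0,-1]]

```text
time_s: 2.55
position: [0.3289, -0.3013, 0.2184]
tcp_rot: [[0.996, -0.085, 0.0], [-0.085, -0.996, -0.001], [0.0, 0.001, -1.0]]
force: [0.6, 0.1, -0.5]
opening: 0.995
```

Run:
```python
from h import *
s=bot.read_state(); print(s['time_s'],s['position'],s['tcp_rot'][:,0],s['qvel'].round(3) if hasattr(s['qvel'],'round') else s['qvel'])
d=imaging.capture('wrist'); T=camT('wrist',d)
cv2.imwrite('pics/w1.png',d['img']); np.savez('w1.npz',img=d['img'],T=T,K=d['mtx'])
im=d['img'].copy()
def draw(p):
    for z in(.075,):
      for a,b in((.095,.06),(.087,.052)):
        P=np.array([[sx*a,sy*b,z] for sx,sy in((-1,-1),(1,-1),(1,1),(-1,1))])@Rz(np.radians(p[3])).T+np.array(p[:3])
        cv2.polylines(im,[np.round(proj(P,d['mtx'],T)).astype(int)],True,(0,255,0),1)
draw((.4227,-.3083,0,-4.8)); cv2.imwrite('pics/w1o.png',im)
for t in('loaded_tote','loaded_tote_ledge','loaded_tote_rim'):print(t,[(round(r['conf'],2),np.round(r['at'],4)) for r in mark_of('wrist',t)])
```

```text
2.55 [ 0.32891988 -0.30132693  0.21844154] [ 9.96387175e-01 -8.49261017e-02  3.94119967e-04] [-1.813  0.623 -1.166 -0.127 -0.227  0.039]
loaded_tote [(0.97, array([ 4.250e-01, -3.061e-01, -4.000e-04]))]
loaded_tote_ledge [(0.74, array([ 0.3668, -0.2564,  0.0633]))]
loaded_tote_rim [(0.69, array([ 0.4673, -0.3086,  0.0034])), (0.59, array([ 0.4108, -0.2487,  0.0752]))]
```

View pics/w1o.png

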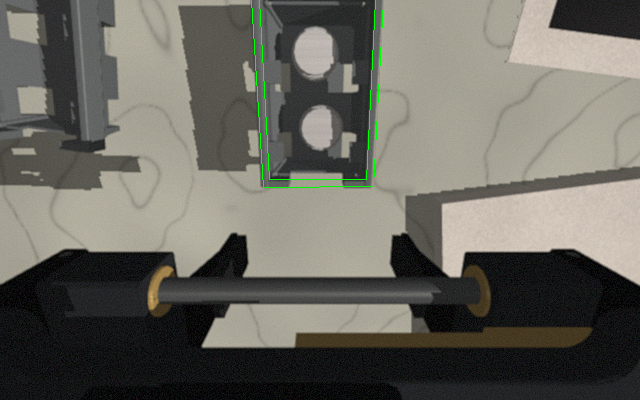

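Request:
send_rows:
  plan:
    - [[0.8,0.5,0.5,0,-1],[0.8,0.5,0.5,0,-1],[0,0,0,0,-1],[0,0,0,0,-1]]

```text
time_s: 3.15
position: [0.3764, -0.2719, 0.2481]
tcp_rot: [[0.996, -0.087, -0.0], [-0.087, -0.996, -0.001], [-0.0, 0.001, -1.0]]
force: [-0.3, -0.0, -0.2]
opening: 0.999
```

Run:
```python
from h import *
s=bot.read_state(); print(s['time_s'],s['position'])
d=imaging.capture('wrist'); T=camT('wrist',d); K=d['mtx']
np.savez('w2.npz',img=d['img'],T=T,K=K)
print([(round(r['conf'],2),r['region'].sum()) for r in masks_of('wrist','loaded_tote')])
m=fill(masks_of('wrist','loaded_tote')[0]['region'])
ok,f=fit((.4227,-.3083,0,-.085),[(K,T,m)]); print(ok[:3].round(4),np.degrees(ok[3]),f)
ims=[]
for p,col in(((.4227,-.3083,0,-4.8),(0,255,0)),((*ok[:3],np.degrees(ok[3])),(0,0,255))):
    im=cv2.resize(d['img'],None,fx=2,fy=2,interpolation=cv2.INTER_CUBIC)
    for a,b,z in((.095,.06,.075),(.087,.052,.075)):
        P=np.array([[sx*a,sy*b,z] for sx,sy in((-1,-1),(1,-1),(1,1),(-1,1))])@Rz(np.radians(p[3])).T+np.array(p[:3])
        cv2.polylines(im,[np.round(proj(P,K,T)*2+.5).astype(int)],True,col,1)
    ims.append(im[0:480,360:760])
cv2.imwrite('pics/w2o.png',np.hstack(ims))
for t in('loaded_tote','loaded_tote_ledge','loaded_tote_rim'):print(t,[(round(r['conf'],2),np.round(r['at'],4)) for r in mark_of('wrist',t)])
```

```text
3.15 [ 0.37638013 -0.27194602  0.24813558]
[(0.92, np.int64(14488))]
[ 0.4222 -0.3053 -0.0005] -5.316820629969706 0.04919460788369179
loaded_tote [(0.66, array([ 0.423 , -0.3074, -0.0007]))]
loaded_tote_ledge [(0.84, array([ 0.3702, -0.2546,  0.0628]))]
loaded_tote_rim [(0.6, array([ 0.4072, -0.2485,  0.0712])), (0.39, array([ 0.4233, -0.3055, -0.0012]))]
```

View pics/w2o.png

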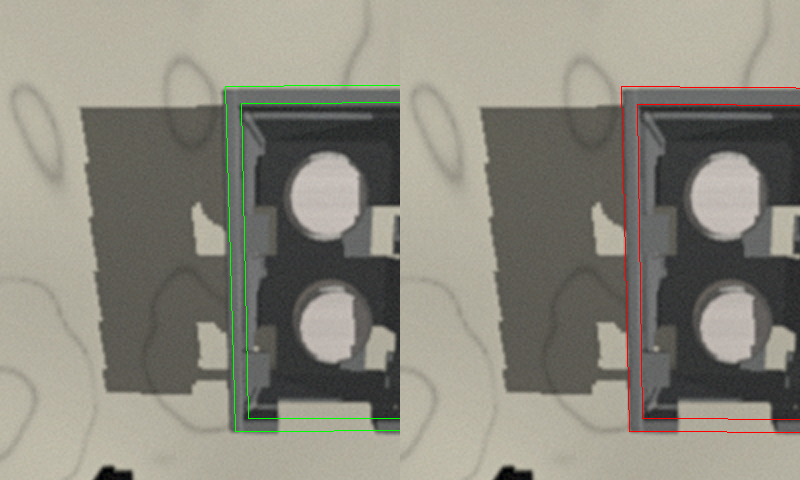

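```bash
cat >> h.py <<'E'
def edgefit(views,p0,z=0.0,span=.006,zt=.075,edges=None):
    """views: list (img,K,T). maximise |normal gradient| on outer & inner rim top edges"""
    gs=[]
    for im,K,T in views:
        g=cv2.GaussianBlur(cv2.cvtColor(im,cv2.COLOR_BGR2GRAY).astype(np.float32),(0,0),.8)
        gs.append((cv2.Sobel(g,cv2.CV_32F,1,0)/8,cv2.Sobel(g,cv2.CV_32F,0,1)/8,K,T))
    segs=[]
    for a,b,w in((.095,.06,1.),(.087,.052,.7)):
        t=np.linspace(-.9,.9,80)
        segs+= [(np.c_[t*a,0*t+s*b,0*t+zt],w) for s in(-1,1)]+[(np.c_[0*t+a,t*b,0*t+zt],w)]
        tt=t[np.abs(t*b)>.034]; segs.append((np.c_[0*tt-a,tt*b,0*tt+zt],w))
    def f(q):
        s=0
        for gx,gy,K,T in gs:
            for P,w in segs:
                u=proj(P@Rz(q[2]/10).T+np.array([q[0]/100,q[1]/100,z]),K,T).astype(np.float32)
                ok=(u[:,0]>2)&(u[:,0]<637)&(u[:,1]>2)&(u[:,1]<230)
                if K[0,0]>300: ok=(u[:,0]>2)&(u[:,0]<637)&(u[:,1]>2)&(u[:,1]<397)
                if ok.sum()<5: continue
                d=u[-1]-u[0]; n=np.array([-d[1],d[0]])/np.hypot(*d)
                U=u[ok]
                vx=cv2.remap(gx,U[:,:1].copy(),U[:,1:].copy(),1)[:,0];vy=cv2.remap(gy,U[:,:1].copy(),U[:,1:].copy(),1)[:,0]
                s+=w*np.minimum(np.abs(vx*n[0]+vy*n[1]),15).sum()/80
        return -s
    best=None
    for dx in np.arange(-span,span+1e-9,.0015):
        for dy in np.arange(-span,span+1e-9,.0015):
            for da in np.radians([-1.5,-.75,0,.75,1.5]):
                q=np.array([(p0[0]+dx)*100,(p0[1]+dy)*100,(p0[3]+da)*10]); v=f(q)
                if best is None or v<best[0]: best=(v,q)
    r=minimize(f,best[1],method='Nelder-Mead',options=dict(initial_simplex=[best[1]]+[best[1]+v for v in np.diag([.1,.1,.1])]))
    return np.array([r.x[0]/100,r.x[1]/100,np.degrees(r.x[2]/10)]),r.fun
E
python3 - <<'E'
from h import *
p0=(.4225,-.307,0,np.radians(-5))
V=[]
for n in('w1','w2'):
    a=np.load(n+'.npz'); V.append((a['img'],a['K'],a['T']))
for v in(V[:1],V[1:],V): print(edgefit(v,p0))
d=imaging.capture('top'); print('top',edgefit([(d['img'],d['mtx'],d['pose'])],p0))
np.savez('top1.npz',img=d['img'],T=d['pose'],K=d['mtx'])
d2=imaging.capture('side'); 
pa=(.4925,-.028,0,np.radians(-13.8)); pb=(.4228,.322,0,np.radians(-16.9))
for n,p in(('A',pa),('B',pb)):
  for c,e in(('top',d),('side',d2)): print(n,c,edgefit([(e['img'],e['mtx'],e['pose'])],p,span=.009))
  print(n,edgefit([(e['img'],e['mtx'],e['pose']) for e in(d,d2)],p,span=.009))
E
```

```text
(array([ 0.4215724 , -0.30747398, -5.39553371]), np.float64(-43.661537170410156))
(array([ 0.42145909, -0.30618827, -5.43690967]), np.float64(-72.54975891113281))
(array([ 0.42144404, -0.30664322, -5.43920443]), np.float64(-108.34705352783203))
top (array([ 0.4238137 , -0.30607171, -5.01412267]), np.float64(-61.31442642211914))
A top (array([  0.49326328,  -0.02916551, -13.94324376]), np.float64(-63.323638916015625))
A side (array([  0.4900438 ,  -0.0310368 , -13.74362239]), np.float64(-70.70132446289062))
A (array([  0.49262002,  -0.03012699, -13.53987258]), np.float64(-130.28294372558594))
B top (array([  0.42153979,   0.31668524, -16.93595061]), np.float64(-51.26333236694336))
B side (array([  0.42169892,   0.3198843 , -16.45550714]), np.float64(-48.090152740478516))
B (array([  0.42184628,   0.3195895 , -16.60035901]), np.float64(-96.60301971435547))
```

Request:
send_rows:
  plan:
    - [[0.164,0.915,-0.03,-0.14,-1],[0.164,0.915,-0.03,-0.14,-1],[0.164,0.915,-0.03,-0.14,-1],[0.164,0.915,-0.03,-0.14,-1],[0.164,0.915,-0.03,-0.14,-1],[0.164,0.915,-0.03,-0.14,-1],[0.164,0.915,-0.03,-0.14,-1],[0.164,0.915,-0.03,-0.14,-1],[0.164,0.915,-0.03,-0.14,-1],[0.164,0.915,-0.03,-0.14,-1],[0.164,0.915,-0.03,-0.14,-1],[0,0,0,0,-1],[0,0,0,0,-1]]

```text
time_s: 4.85
position: [0.4306, 0.0307, 0.2382]
tcp_rot: [[0.971, -0.237, -0.0], [-0.237, -0.971, -0.0], [-0.0, 0.001, -1.0]]
force: [0.0, -0.4, 0.3]
opening: 1.001
```

Run:
```python
from h import *
s=bot.read_state(); print(s['time_s'],s['position'],np.degrees(np.arctan2(s['tcp_rot'][1,0],s['tcp_rot'][0,0])))
d=imaging.capture('wrist'); T=camT('wrist',d); K=d['mtx']
np.savez('w3.npz',img=d['img'],T=T,K=K)
e,f=edgefit([(d['img'],K,T)],(.492,-.0295,0,np.radians(-13.8))); print(e,f)
im=d['img'].copy()
for a,b in((.095,.06),(.087,.052)):
    P=np.array([[sx*a,sy*b,.075] for sx,sy in((-1,-1),(1,-1),(1,1),(-1,1))])@Rz(np.radians(e[2])).T+np.array([*e[:2],0])
    cv2.polylines(im,[np.round(proj(P,K,T)*8).astype(int)],True,(0,255,0),1,shift=3)
cv2.imwrite('pics/w3o.png',im)
```

```text
4.85 [0.43057531 0.03070807 0.23817146] -13.714245946523363
[  0.49152099  -0.02987814 -14.01429413] -72.77409362792969
```

View pics/w3o.png

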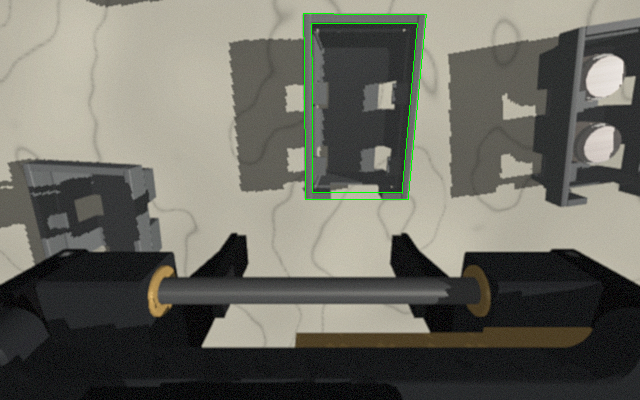

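Request:
send_rows:
  plan:
    - [[0.57,-0.04,-0.7,-0.05,-1],[0.57,-0.04,-0.7,0,-1],[0.57,-0.04,-0.7,0,-1],[0.57,-0.04,-0.7,0,-1],[0,0,0,0,-1],[0,0,-0.6,0,-1],[0,0,-0.6,0,-1],[0,0,-0.6,0,-1],[0,0,-0.6,0,-1],[0,0,-0.37,0,-1],[0,0,0,0,-1],[0,0,0,0,-1]]

```text
time_s: 6.1
position: [0.4992, 0.0254, 0.0718]
tcp_rot: [[0.97, -0.244, 0.001], [-0.244, -0.97, -0.0], [0.001, 0.0, -1.0]]
force: [-0.9, 0.4, -0.1]
opening: 1.002
```

Run:
```python
from h import *
for c in('wrist','side'):
    d=imaging.capture(c); cv2.imwrite(f'pics/g1{c}.png',d['img'])
```

```text
(no output)
```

View pics/g1wrist.png

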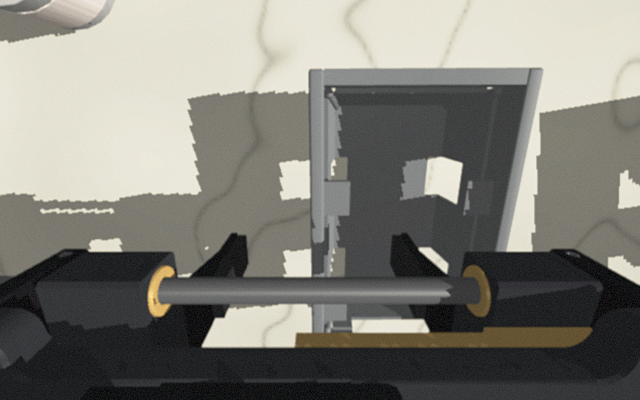

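View pics/g1side.png

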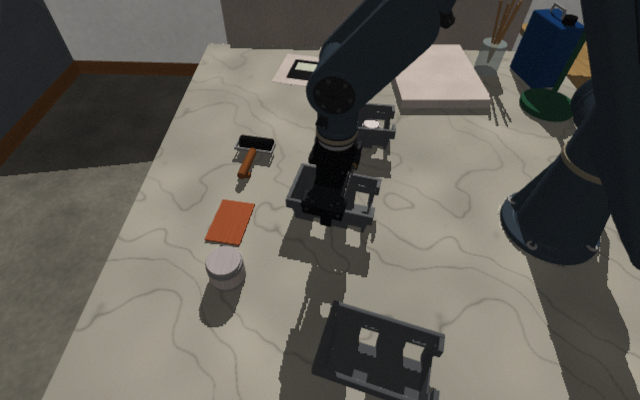

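Request:
send_rows:
  plan:
    - [[0,0,0,0,1],[0,0,0,0,1],[0,0,0,0,1],[0,0,0,0,1],[0,0,0,0,1],[0,0,0,0,1],[0,0,0,0,1],[0,0,0,0,1],[0,0,0,0,1],[0,0,0,0,1]]

```text
time_s: 7.2
position: [0.4991, 0.0258, 0.0711]
tcp_rot: [[0.97, -0.244, -0.0], [-0.244, -0.97, 0.0], [-0.0, -0.0, -1.0]]
force: [0.2, -0.2, -0.3]
opening: 0.169
```

Request:
send_rows:
  plan:
    - [[0,0,0,0,1],[0,0,0,0,1],[0,0,0,0,1],[0,0,0,0,1]]

```text
time_s: 7.6
position: [0.4991, 0.0258, 0.0712]
tcp_rot: [[0.97, -0.244, 0.0], [-0.244, -0.97, -0.0], [0.0, 0.0, -1.0]]
force: [-0.2, 0.5, 1.9]
opening: 0.001
```

Run:
```python
from h import *
s=bot.read_state();print(s['opening'],s['force'],s['moment'])
for c in('wrist','side'):
    d=imaging.capture(c); cv2.imwrite(f'pics/g2{c}.png',d['img'] if c!='side' else cv2.resize(d['img'][100:270,250:410],None,fx=4,fy=4)[:600,:800])
```

```text
0.000957227856467266 [-0.15925133  0.4971591   1.94299585] [ 0.06805472 -0.03019563  0.02850802]
```

View pics/g2wrist.png

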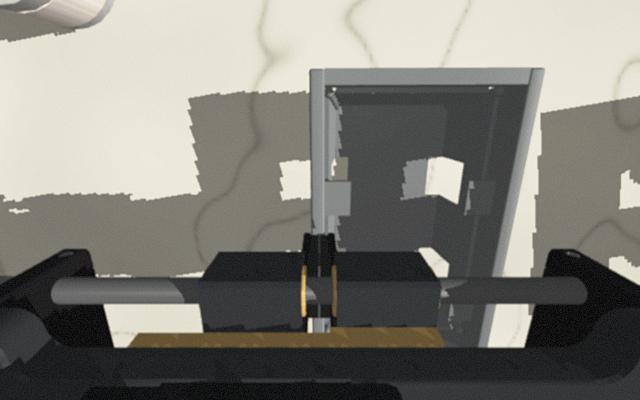

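View pics/g2side.png

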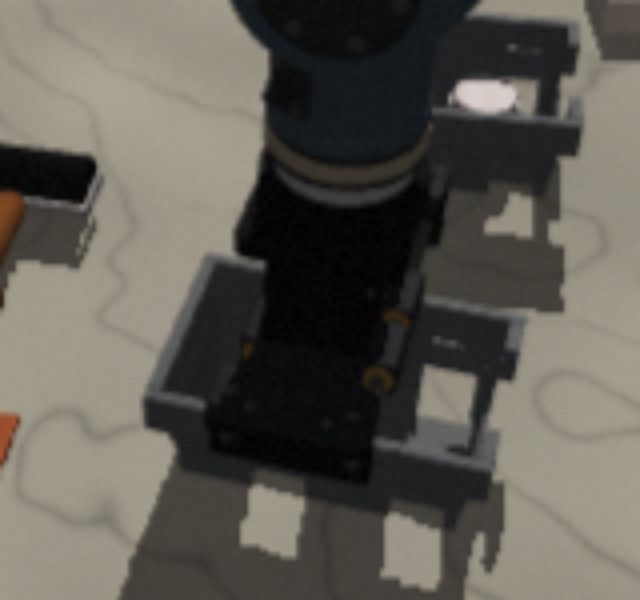

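Request:
send_rows:
  plan:
    - [[0,0,0.1,0,1],[0,0,0.2,0,1],[0,0,0.3,0,1],[0,0,0.3,0,1],[0,0,0.3,0,1],[0,0,0,0,1],[0,0,0,0,1]]

```text
time_s: 8.4
position: [0.4993, 0.0258, 0.1077]
tcp_rot: [[0.97, -0.244, 0.001], [-0.244, -0.97, -0.0], [0.001, -0.0, -1.0]]
force: [-0.5, -0.2, 0.2]
opening: 0.004
```

Run:
```python
from h import *
s=bot.read_state();print(s['opening'],s['force'],s['moment'])
for c in('wrist','side'):
    d=imaging.capture(c); cv2.imwrite(f'pics/g3{c}.png',d['img'] if c!='side' else cv2.resize(d['img'][100:270,250:410],None,fx=4,fy=4)[:600,:800])
```

```text
0.004209023220126615 [-0.52126062 -0.1633254   0.24953291] [-0.0175811  -0.04754006  0.03103592]
```

View pics/g3wrist.png

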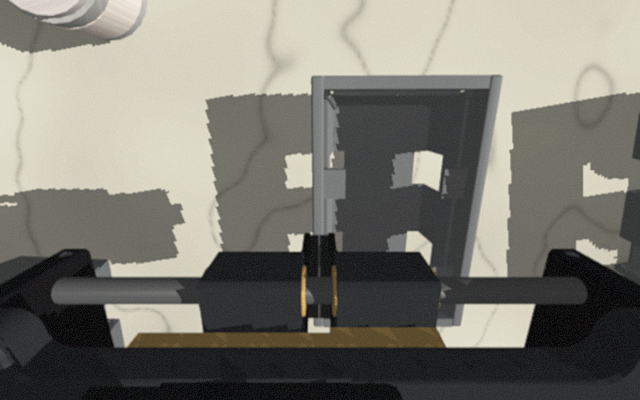

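View pics/g3side.png

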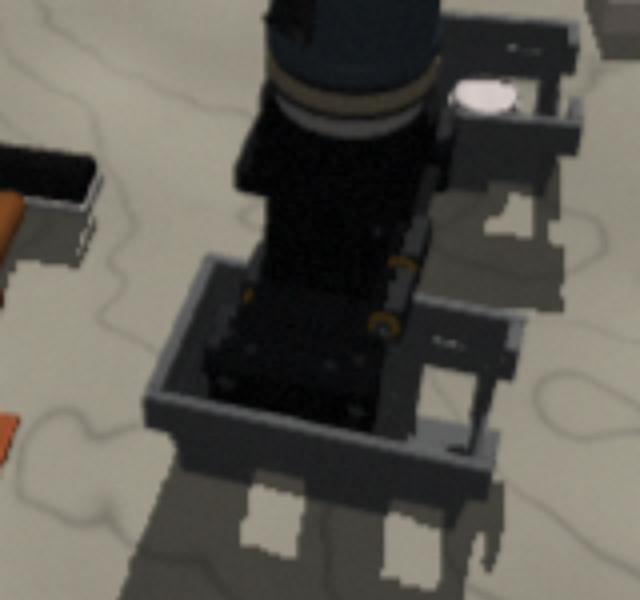

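Run:
```python
import cv2,numpy as np
r=[]
for n in('g2wrist','g3wrist'):
    r.append(cv2.resize(cv2.imread(f'pics/{n}.png')[215:345,280:360],None,fx=4.5,fy=4.5,interpolation=cv2.INTER_CUBIC))
i=np.hstack(r); cv2.imwrite('pics/z.png',np.clip(i.astype(float)*1.6,0,255).astype(np.uint8))
```

```text
(no output)
```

View pics/z.png

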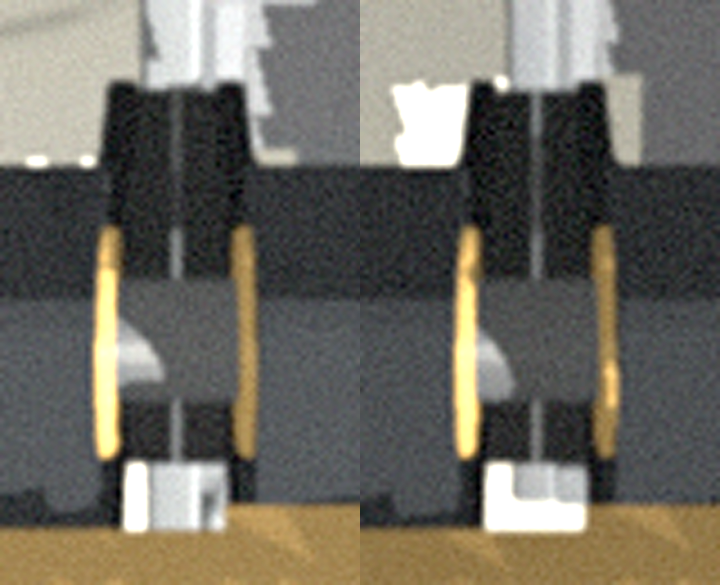

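Run:
```python
from h import *
s=bot.read_state(); R=s['tcp_rot'];p=s['position'];print(p,bot.tip_extent,[a for a in dir(bot) if a[0]!='_'])
out=[]
for c in('side','top'):
    d=imaging.capture(c); im=d['img']
    S=5; 
    pts={k:proj([p+R@np.array(k)],d['mtx'],d['pose'])[0] for k in[(0,0,.017),(0,0,0),(0,0,-.02),(0,0,-.051)]}
    u=pts[(0,0,0)]; x0=int(u[0])-40;y0=int(u[1])-50
    im=cv2.resize(im[y0:y0+100,x0:x0+80],None,fx=S,fy=S,interpolation=cv2.INTER_CUBIC); im=np.clip(im.astype(float)*1.8,0,255).astype(np.uint8)
    for k,v in pts.items():
        q=((v-[x0,y0]+.5)*S).astype(int); cv2.circle(im,tuple(map(int,q)),3,(0,0,255) if k[2]>0 else (0,255,0) if k[2]==0 else (255,0,255),-1)
    out.append(im)
cv2.imwrite('pics/tip.png',np.hstack(out))
```

```text
[0.49885222 0.02583169 0.10705029] 0.017 ['PlanningError', 'hand_in', 'read_state', 'tip_extent']
```

View pics/tip.png

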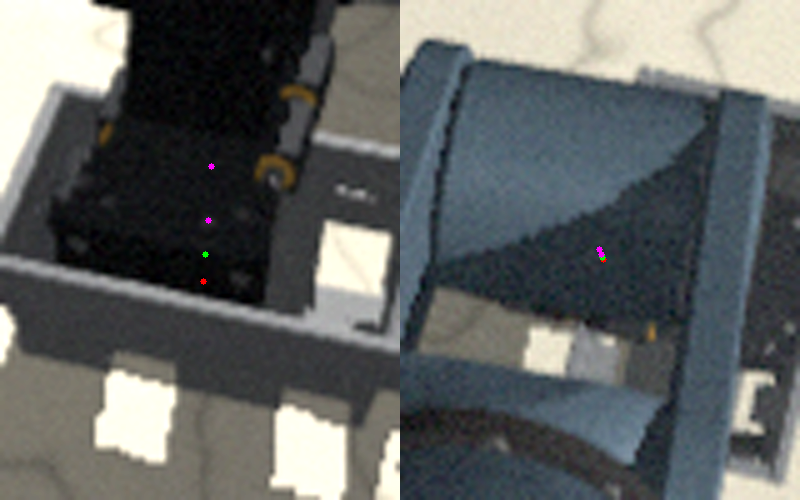

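Request:
send_rows:
  plan:
    - [[0,0,0,0,-0.2],[0,0,0,0,-0.2],[0,0,0,0,-0.2],[0,0,0,0,-0.2],[0,0,0,0,-0.2],[0,0,0,0,-0.2],[0,0,0,0,-0.2],[0,0,0,0,-0.2],[0,0,-0.4,0,-0.2],[0,0,-0.4,0,-0.2],[0,0,-0.4,0,-0.2],[0,0,-0.3,0,-0.2],[0,0,0,0,-0.2],[0,0,0,0,-0.2]]

```text
time_s: 10.0
position: [0.4988, 0.0258, 0.0616]
tcp_rot: [[0.97, -0.244, -0.001], [-0.244, -0.97, 0.0], [-0.001, 0.0, -1.0]]
force: [0.4, -0.3, 0.4]
opening: 0.603
```

Run:
```python
from h import *
s=bot.read_state();print(s['opening'],s['force'],s['position'])
d=imaging.capture('wrist'); cv2.imwrite('pics/g4.png',cv2.resize(d['img'][60:360,160:480],None,fx=2,fy=2))
```

```text
0.6033480702745851 [ 0.35643987 -0.28839215  0.40930818] [0.49883171 0.02584089 0.06160807]
```

View pics/g4.png

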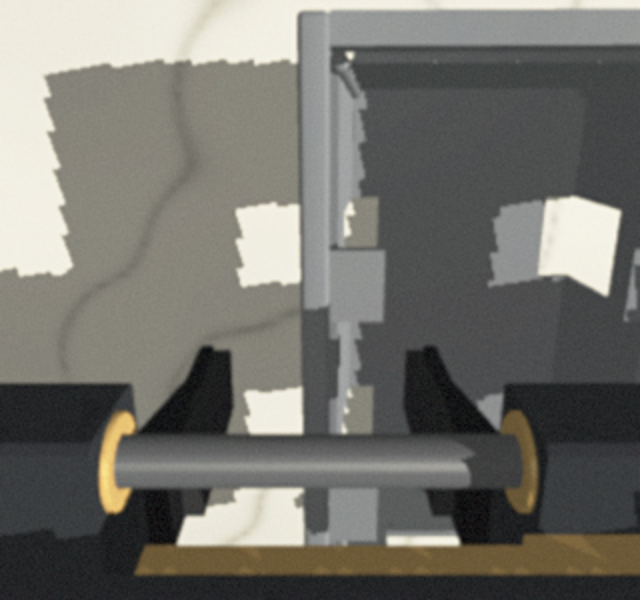

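Request:
send_rows:
  plan:
    - [[0,0,-0.17,0,-0.2],[0,0,0,0,-0.2],[0,0,0,0,1],[0,0,0,0,1],[0,0,0,0,1],[0,0,0,0,1],[0,0,0,0,1],[0,0,0,0,1],[0,0,0,0,1],[0,0,0,0,1],[0,0,0,0,1],[0,0,0,0,1],[0,0,0,0,1],[0,0,0,0,1]]

```text
time_s: 11.45
position: [0.4991, 0.0258, 0.0571]
tcp_rot: [[0.97, -0.244, 0.0], [-0.244, -0.97, 0.0], [0.0, -0.0, -1.0]]
force: [0.6, 0.6, 0.2]
opening: 0.088
```

Run:
```python
from h import *
s=bot.read_state();print(s['opening'],s['force'],s['position'])
d=imaging.capture('wrist'); cv2.imwrite('pics/g5.png',cv2.resize(d['img'][60:360,160:480],None,fx=2,fy=2))
```

```text
0.08824168895307673 [0.6212046  0.55168011 0.17439618] [0.49911191 0.02582886 0.05706881]
```

View pics/g5.png

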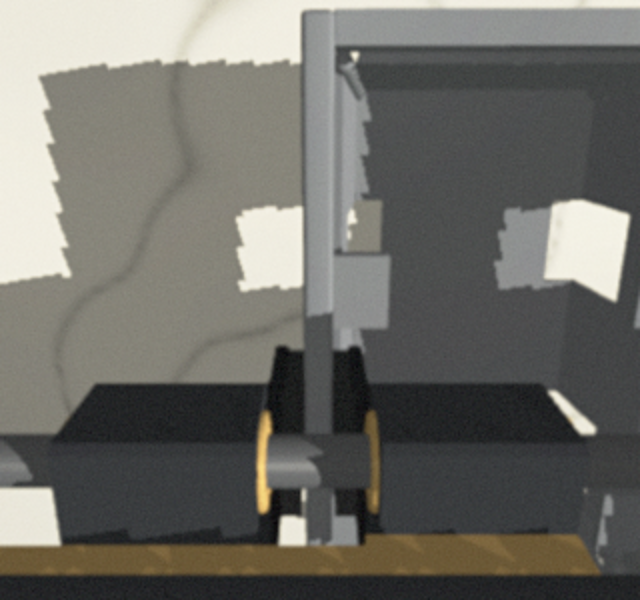

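Request:
send_rows:
  plan:
    - [[0,0,0,0,0.5],[0,0,0,0,0.5],[0,0,0,0,0.5],[0,0,-0.15,0,0.5],[0,0,-0.13,0,0.5],[0,0,0,0,0.5],[0,0,0,0,1],[0,0,0,0,1],[0,0,0,0,1],[0,0,0,0,1],[0,0,0,0,1],[0,0,0,0,1],[0,0,0,0,1]]

```text
time_s: 12.8
position: [0.4991, 0.0258, 0.0487]
tcp_rot: [[0.97, -0.244, 0.0], [-0.244, -0.97, -0.0], [0.0, -0.0, -1.0]]
force: [0.3, 0.4, -0.1]
opening: 0.091
```

Request:
send_rows:
  plan:
    - [[0,0,0.1,0,1],[0,0,0.2,0,1],[0,0,0.3,0,1],[0,0,0.4,0,1],[0,0,0,0,1],[0,0,0,0,1],[0,0,0,0,1]]

```text
time_s: 13.5
position: [0.4989, 0.0258, 0.0787]
tcp_rot: [[0.97, -0.244, -0.0], [-0.244, -0.97, 0.0], [-0.0, 0.0, -1.0]]
force: [-0.3, -0.2, -2.4]
opening: 0.089
```

Run:
```python
from h import *
s=bot.read_state();print(s['opening'],s['force'],s['moment'],s['position'])
d=imaging.capture('wrist'); cv2.imwrite('pics/g6.png',d['img'])
d=imaging.capture('side'); cv2.imwrite('pics/g6s.png',cv2.resize(d['img'][100:270,250:410],None,fx=4,fy=4)[:600])
```

```text
0.08946876707423253 [-0.29330646 -0.2481248  -2.40484846] [ 0.09864479  0.03552712 -0.05630218] [0.49890645 0.02582302 0.07870062]
```

View pics/g6.png

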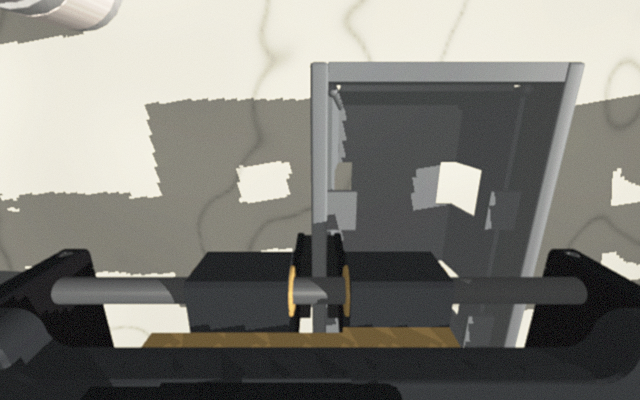

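View pics/g6s.png

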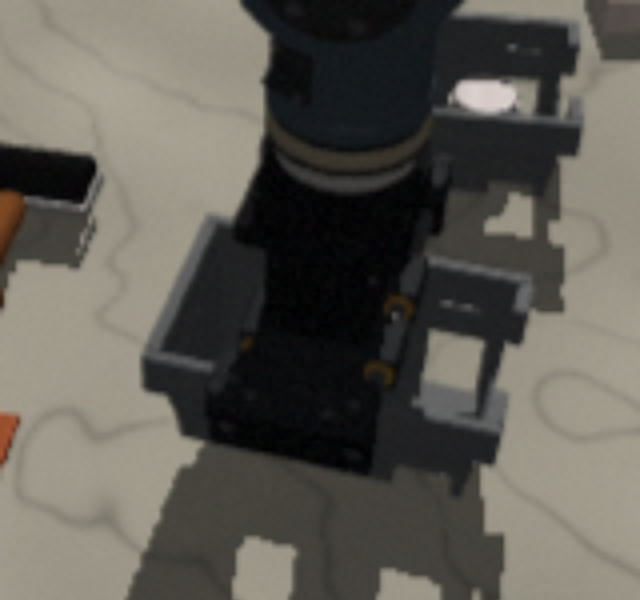

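```bash
cat >> h.py <<'E'
def heldfit(img,K,T,p,R,x0,lim=230):
    """tote pose in tool-yaw frame: params dx,dy,dz(mm) yaw,roll(deg) ; p tcp pos, yaw angle of tote nominal in world x0=(ox,oy,oz,yawdeg)"""
    from scipy.spatial.transform import Rotation as Ro
    g=cv2.GaussianBlur(cv2.cvtColor(img,cv2.COLOR_BGR2GRAY).astype(np.float32),(0,0),.8)
    gx,gy=cv2.Sobel(g,cv2.CV_32F,1,0)/8,cv2.Sobel(g,cv2.CV_32F,0,1)/8
    segs=[]
    for a,b,w in((.095,.06,1.),(.087,.052,.7)):
        t=np.linspace(-.9,.9,80)
        segs+=[(np.c_[t*a,0*t+s*b,0*t+.075],w) for s in(-1,1)]+[(np.c_[0*t+s*a,t*b,0*t+.075],w) for s in(-1,1)]
    return g,gx,gy,segs
E
python3 - <<'E'
from h import *
from scipy.spatial.transform import Rotation as Ro
s=bot.read_state(); p=s['position']
img=cv2.imread('pics/g6.png'); d=imaging.capture('wrist'); K=d['mtx']; T=camT('wrist',d); img=d['img']
g,gx,gy,segs=heldfit(img,K,T,p,None,None)
piv=np.array([-.006,.056,.06])  # grip point in tote frame
base=np.array([.4915,-.030,.030]); pivw=Rz(np.radians(-14))@piv+base
def pose(q): # q: roll pitch yaw deg, dx,dy,dz mm
    R=Rz(np.radians(-14+q[2]))@Ro.from_euler('xy',q[:2],degrees=True).as_matrix()
    return R,pivw+np.array(q[3:6])/1000-R@piv
def f(q):
    R,o=pose(q); S=0
    for P,w in segs:
        u=proj(P@R.T+o,K,T).astype(np.float32); ok=(u[:,0]>2)&(u[:,0]<637)&(u[:,1]>2)&(u[:,1]<228)
        if ok.sum()<5: continue
        dd=u[-1]-u[0]; n=np.array([-dd[1],dd[0]])/np.hypot(*dd); U=u[ok]
        vx=cv2.remap(gx,U[:,:1].copy(),U[:,1:].copy(),1)[:,0];vy=cv2.remap(gy,U[:,:1].copy(),U[:,1:].copy(),1)[:,0]
        S+=w*np.minimum(abs(vx*n[0]+vy*n[1]),15).sum()/80
    return -S
best=(0,None)
for r in np.arange(-10,11,1.):
  for pi in(-3,-1.5,0,1.5,3):
    for dy in(-2,0,2):
      for dx in(-2,0,2):
       v=f([r,pi,0,dx,dy,0])
       if v<best[0]: best=(v,[r,pi,0,dx,dy,0])
print(best)
r=minimize(f,best[1],method='Nelder-Mead',options=dict(initial_simplex=[np.array(best[1])]+[np.array(best[1])+v for v in np.diag([1,1,.7,1,1,1.])],maxiter=1500)); print(r.x.round(2),r.fun)
im=img.copy()
R,o=pose(r.x); print(o)
for P,w in segs: cv2.polylines(im,[np.round(proj(P@R.T+o,K,T)*8).astype(int)],False,(0,255,0),1,shift=3)
cv2.imwrite('pics/g6o.png',im)
E
```

```text
(np.float32(-37.649986), [np.float64(1.0), -1.5, 0, 0, 0, 0])
[-0.03  0.12  0.1  -0.68  0.67  0.42] -40.712005615234375
[ 0.49078815 -0.02934381  0.03043497]
```

View pics/g6o.png

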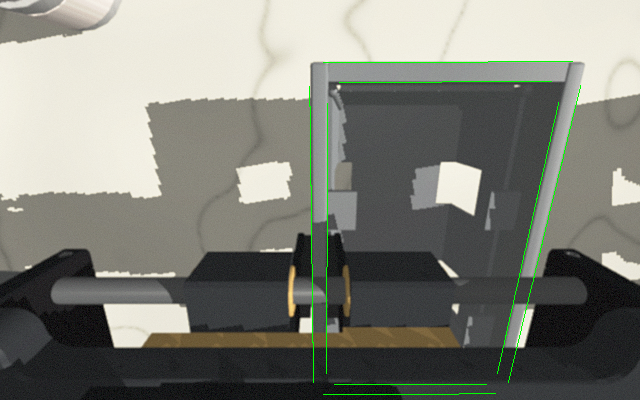

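Request:
send_rows:
  plan:
    - [[0,0,0.6,0,1],[0,0,1,0,1],[0,0,1,0,1],[-0.075,-0.38,1,0.969,1],[-0.075,-0.38,0.4,0.969,1],[-0.075,-0.38,0,0.969,1],[-0.075,-0.38,0,0.969,1],[-0.075,-0.38,0,0.969,1],[-0.075,-0.38,0,0.969,1],[-0.075,-0.38,0,0.969,1],[-0.075,-0.38,0,0.969,1],[-0.075,-0.38,0,0.969,1],[-0.075,-0.38,0,0.969,1],[-0.075,-0.38,0,0.969,1],[-0.075,-0.38,0,0.969,1],[-0.075,-0.38,0,0.969,1],[-0.075,-0.38,0,0.969,1],[-0.075,-0.38,0,0.969,1],[-0.075,-0.38,0,0.969,1],[-0.075,-0.38,0,0.969,1]]

```text
time_s: 15.65
position: [0.4602, -0.1682, 0.1981]
tcp_rot: [[0.165, 0.986, -0.001], [0.986, -0.165, 0.001], [0.0, -0.002, -1.0]]
force: [-0.0, -0.1, -0.9]
opening: 0.088
```

Request:
send_rows:
  plan:
    - [[-0.075,-0.38,0,0.969,1],[-0.075,-0.38,0,0.969,1],[-0.075,-0.38,0,0.969,1],[-0.075,-0.38,0,0.969,1],[-0.075,-0.38,0,0.969,1],[-0.075,-0.38,0,0.969,1],[-0.075,-0.38,0,0.969,1],[-0.075,-0.38,0,0.969,1],[-0.075,-0.38,0,0.969,1],[-0.075,-0.38,0,0.969,1],[-0.075,-0.38,0,0.969,1],[-0.075,-0.38,0,0.969,1],[-0.075,-0.38,0,0.969,1],[-0.075,-0.38,0,0.969,1],[-0.075,-0.38,0,0.969,1],[-0.075,-0.38,0,0.969,1],[-0.075,-0.38,0,0.969,1],[0,0,0,0,1],[0,0,0,0,1],[0,0,0,0,1]]

```text
time_s: 17.65
position: [0.4224, -0.3609, 0.1983]
tcp_rot: [[-0.996, 0.094, -0.001], [0.094, 0.996, 0.001], [0.001, 0.001, -1.0]]
force: [-0.1, -1.2, -1.8]
opening: 0.09
```

Run:
```python
from h import *
s=bot.read_state();print(s['time_s'],s['opening'],s['force'],s['position'],s['joint_positions'],np.degrees(np.arctan2(s['tcp_rot'][1,0],s['tcp_rot'][0,0])))
for c in('wrist','side'):
    d=imaging.capture(c); cv2.imwrite(f'pics/g7{c}.png',d['img'])
```

```text
17.65 0.09002415588378138 [-0.10387972 -1.15633357 -1.78620312] [ 0.4224129  -0.36089254  0.19832743] [-5.20405349e+01  2.63351779e+01  9.33250071e+01  1.34866893e-02
  6.04123259e+01 -1.36646919e+02] 174.59973912497117
```

View pics/g7wrist.png

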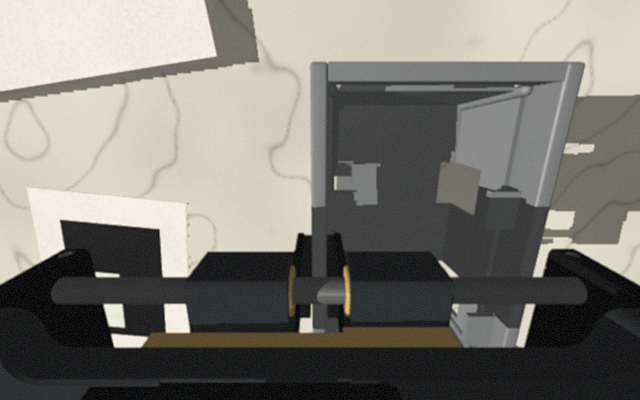

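View pics/g7side.png

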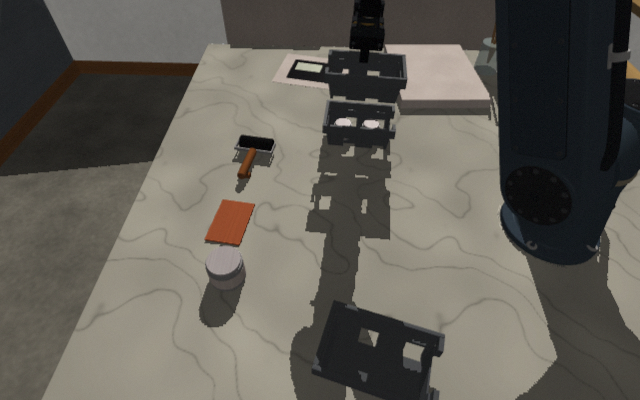

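Run:
```python
from h import *
s=bot.read_state();p=s['position']
for c in('side','top'):
    d=imaging.capture(c); V=[(d['img'],d['mtx'],d['pose'])]
    a,f=edgefit(V,(.4222,-.3066,0,np.radians(-5.3)),span=.006); print(c,'L',a,f)
    b,g=edgefit(V,(p[0]-.0006,p[1]+.0558,0,np.radians(-5.4)),z=p[2]-.0485,span=.006); print('held',b,g, 'kin',p[0]-.0006,p[1]+.0558)
    im=d['img'].copy()
    for e,z in((a,0),(b,p[2]-.0485)):
      for A,B in((.095,.06),(.087,.052)):
        P=np.array([[sx*A,sy*B,.075] for sx,sy in((-1,-1),(1,-1),(1,1),(-1,1))])@Rz(np.radians(e[2])).T+np.array([*e[:2],z])
        cv2.polylines(im,[np.round(proj(P,d['mtx'],d['pose'])*8).astype(int)],True,(0,255,0),1,shift=3)
    cv2.imwrite(f'pics/h1{c}.png',cv2.resize(im[40:160,300:430],None,fx=4,fy=4) if c=='side' else cv2.resize(im[190:330,390:530],None,fx=4,fy=4))
```

```text
side L [ 0.4209576  -0.30746314 -5.37644014] -78.22671508789062
held [ 0.42167019 -0.30563873 -5.06306884] -68.6841049194336 kin 0.4219977937817575 -0.3051932236017985
top L [ 0.42440921 -0.29824986 -4.86271575] -41.41386413574219
held [ 0.42053473 -0.30338635 -5.51906421] -45.19561004638672 kin 0.4219977937817575 -0.3051932236017985
```

View pics/h1side.png

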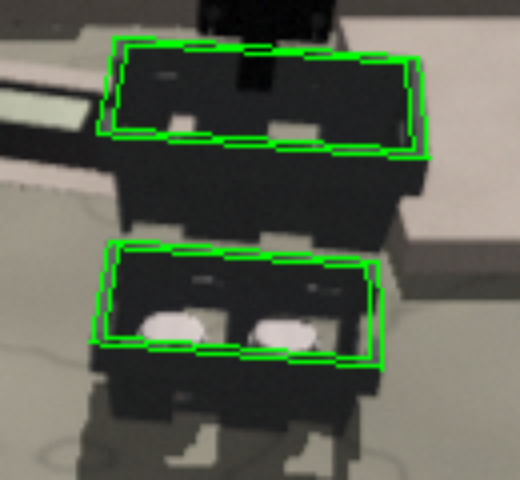

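View pics/h1top.png

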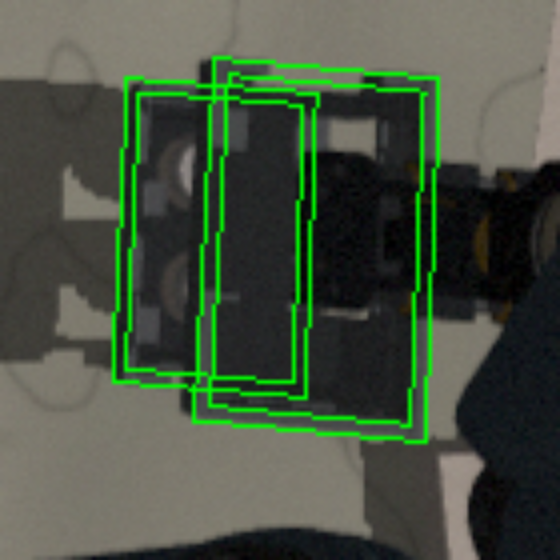

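Request:
send_rows:
  plan:
    - [[-0.02,-0.05,-0.4,0,1],[0,0,-0.6,0,1],[0,0,-0.6,0,1],[0,0,-0.4,0,1],[0,0,-0.2,0,1],[0,0,-0.1,0,1],[0,0,0,0,1],[0,0,0,0,1],[0,0,-0.1,0,1],[0,0,-0.1,0,1],[0,0,-0.1,0,1],[0,0,0,0,1],[0,0,0,0,1]]

```text
time_s: 19.15
position: [0.4219, -0.3632, 0.1205]
tcp_rot: [[-0.996, 0.093, -0.0], [0.093, 0.996, 0.0], [0.0, 0.0, -1.0]]
force: [0.3, -0.5, -1.5]
opening: 0.088
```

Run:
```python
from h import *
s=bot.read_state();print(s['time_s'],s['opening'],s['force'],s['moment'],s['position'])
d=imaging.capture('side'); cv2.imwrite(f'pics/h2.png',cv2.resize(d['img'][40:160,300:430],None,fx=5,fy=5,interpolation=cv2.INTER_CUBIC))
```

```text
19.15 0.0884426115610417 [ 0.25160873 -0.47861205 -1.52580801] [ 0.00265989 -0.13607141 -0.01712537] [ 0.42193414 -0.3632435   0.12052471]
```

View pics/h2.png

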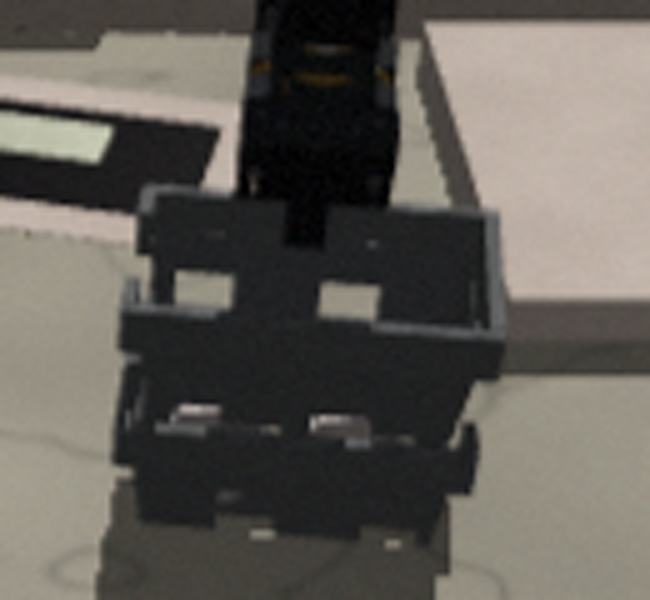

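Request:
send_rows:
  plan:
    - [[0,0,-0.08,0,1],[0,0,-0.08,0,1],[0,0,-0.05,0,1],[0,0,0,0,1],[0,0,0,0,1]]

```text
time_s: 19.7
position: [0.422, -0.3633, 0.1143]
tcp_rot: [[-0.996, 0.093, -0.0], [0.093, 0.996, 0.0], [0.0, 0.0, -1.0]]
force: [-0.2, -0.9, -1.7]
opening: 0.091
```

Request:
send_rows:
  plan:
    - [[0,0,-0.04,0,1],[0,0,-0.04,0,1],[0,0,0,0,1]]

```text
time_s: 20.0
position: [0.422, -0.3633, 0.1119]
tcp_rot: [[-0.996, 0.093, 0.0], [0.093, 0.996, -0.0], [-0.0, 0.0, -1.0]]
force: [0.8, -0.0, -1.5]
opening: 0.089
```

Request:
send_rows:
  plan:
    - [[0,0,-0.03,0,1],[0,0,0,0,1]]

```text
time_s: 20.2
position: [0.4221, -0.3635, 0.1117]
tcp_rot: [[-0.996, 0.093, 0.0], [0.093, 0.996, -0.001], [-0.0, -0.0, -1.0]]
force: [-0.3, 0.5, 2.8]
opening: 0.088
```

Request:
send_rows:
  plan:
    - [[0,0,-0.03,0,1],[0,0,0,0,1]]

```text
time_s: 20.4
position: [0.4221, -0.3637, 0.1115]
tcp_rot: [[-0.996, 0.093, 0.001], [0.093, 0.996, -0.001], [-0.001, -0.001, -1.0]]
force: [-1.3, 0.6, 9.5]
opening: 0.09
```

Request:
send_rows:
  plan:
    - [[0,0,0.03,0,1],[0,0,0,0,0.3],[0,0,0,0,0.3],[0,0,0,0,0.3],[0,0,0,0,0.3],[0,0,0,0,0.3],[0,0,0,0,0.3],[0,0,0,0,0.3]]

```text
time_s: 21.2
position: [0.422, -0.3633, 0.111]
tcp_rot: [[-0.996, 0.093, -0.0], [0.093, 0.996, 0.0], [0.0, 0.0, -1.0]]
force: [1.5, 0.9, -0.4]
opening: 0.351
```

Run:
```python
from h import *
s=bot.read_state();print(s['time_s'],s['opening'],s['force'],s['position'])
d=imaging.capture('side'); a=cv2.resize(d['img'][40:160,300:430],None,fx=4,fy=4,interpolation=cv2.INTER_CUBIC)
cv2.imwrite(f'pics/h3.png',a)
print(edgefit([(d['img'],d['mtx'],d['pose'])],(.4213,-.3074,0,np.radians(-5.3)),z=.063,span=.006))
d=imaging.capture('wrist'); cv2.imwrite(f'pics/h3w.png',d['img'])
```

```text
21.2 0.35120003406160466 [ 1.46727219  0.8673001  -0.4176463 ] [ 0.42197695 -0.36329396  0.11098297]
(array([ 0.41929951, -0.30811886, -5.0531528 ]), np.float64(-52.4702033996582))
```

View pics/h3.png

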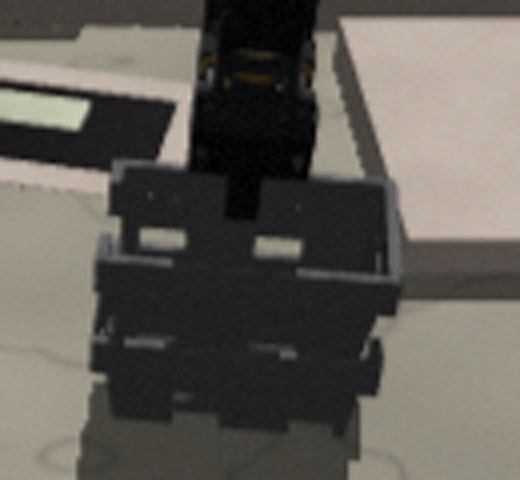

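View pics/h3w.png

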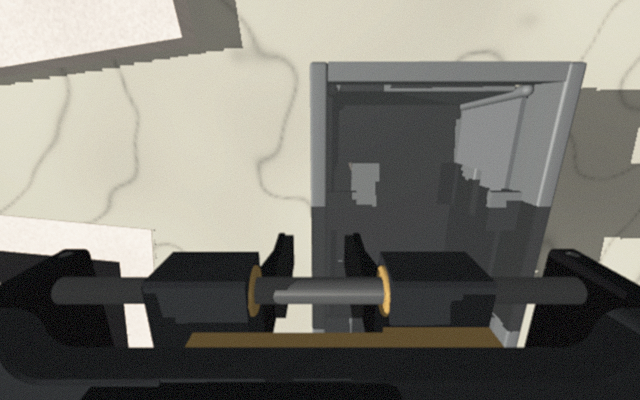

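Request:
send_rows:
  plan:
    - [[0,0,0.5,0,0.3],[0,0,1,0,0.1],[0,0,1,0,-0.2],[0.118,0.731,1,-0.982,-0.2],[0.118,0.731,0.733,-0.982,-0.2],[0.118,0.731,0,-0.982,-0.2],[0.118,0.731,0,-0.982,-0.2],[0.118,0.731,0,-0.982,-0.2],[0.118,0.731,0,-0.982,-0.2],[0.118,0.731,0,-0.982,-0.2],[0.118,0.731,0,-0.982,-0.2],[0.118,0.731,0,-0.982,-0.2],[0.118,0.731,0,-0.982,-0.2],[0.118,0.731,0,-0.982,-0.2],[0.118,0.731,0,-0.982,-0.2],[0.118,0.731,0,-0.982,-0.2],[0.118,0.731,0,-0.982,-0.2],[0.118,0.731,0,-0.982,-0.2],[0.118,0.731,0,-0.982,-0.2],[0.118,0.731,0,-0.982,-0.2]]

```text
time_s: 23.3
position: [0.4821, 0.0105, 0.2381]
tcp_rot: [[0.195, 0.981, 0.0], [0.981, -0.195, -0.0], [-0.0, 0.0, -1.0]]
force: [0.2, -1.0, 1.0]
opening: 0.603
```

Request:
send_rows:
  plan:
    - [[-0.231,0.731,0,-0.982,-0.2],[-0.231,0.731,0,-0.982,-0.2],[-0.231,0.731,0,-0.982,-0.2],[-0.231,0.731,0,-0.982,-0.2],[-0.231,0.731,0,-0.982,-0.2],[-0.231,0.731,0,-0.982,-0.2],[-0.231,0.731,0,-0.982,-0.2],[-0.231,0.731,0,-0.982,-0.2],[-0.231,0.731,0,-0.982,-0.2],[-0.231,0.731,0,-0.982,-0.2],[-0.231,0.731,0,-0.982,-0.2],[-0.231,0.731,0,-0.982,-0.2],[-0.231,0.731,0,-0.982,-0.2],[-0.231,0.731,0,-0.982,-0.2],[-0.231,0.731,0,-0.982,-0.2],[-0.231,0.731,0,-0.982,-0.2],[-0.231,0.731,0,-0.982,-0.2],[0,0,0,0,-0.2],[0,0,0,0,-0.2],[0,0,0,0,-0.2]]

```text
time_s: 25.3
position: [0.3644, 0.3815, 0.2379]
tcp_rot: [[0.958, -0.286, -0.0], [-0.286, -0.958, -0.001], [-0.0, 0.001, -1.0]]
force: [-0.0, -0.4, -0.3]
opening: 0.598
```

Run:
```python
from h import *
s=bot.read_state(); print(s['time_s'],s['position'],np.degrees(np.arctan2(s['tcp_rot'][1,0],s['tcp_rot'][0,0])),s['joint_positions'])
d=imaging.capture('wrist'); T=camT('wrist',d); K=d['mtx']
e,f=edgefit([(d['img'],K,T)],(.4218,.319,0,np.radians(-16.8))); print(e,f)
im=d['img'].copy()
for a,b in((.095,.06),(.087,.052)):
    P=np.array([[sx*a,sy*b,.075] for sx,sy in((-1,-1),(1,-1),(1,1),(-1,1))])@Rz(np.radians(e[2])).T+np.array([*e[:2],0])
    cv2.polylines(im,[np.round(proj(P,K,T)*8).astype(int)],True,(0,255,0),1,shift=3)
cv2.imwrite('pics/w4o.png',im)
d=imaging.capture('top'); cv2.imwrite('pics/t4.png',d['img'])
e,f=edgefit([(d['img'],d['mtx'],d['pose'])],(.4213,-.3074,0,np.radians(-5.3)),z=.063); print('A stacked top',e,f)
d=imaging.capture('side'); cv2.imwrite('pics/s4.png',cv2.resize(d['img'][60:160,300:420],None,fx=5,fy=5,interpolation=cv2.INTER_CUBIC))
e,f=edgefit([(d['img'],d['mtx'],d['pose'])],(.4213,-.3074,0,np.radians(-5.3)),z=.063); print('A stacked side',e,f)
```

```text
25.3 [0.36435116 0.3815286  0.23793687] -16.610427963701184 [ 3.41881071e+01  2.13247814e+01  9.46526216e+01 -2.75079629e-02
  6.40596964e+01  1.40810574e+02]
[  0.42215239   0.32095399 -16.83720158] -72.39163970947266
A stacked top [ 0.42102976 -0.30578414 -5.36732346] -66.43085479736328
A stacked side [ 0.41943321 -0.30844391 -5.14698556] -72.45491027832031
```

View pics/w4o.png

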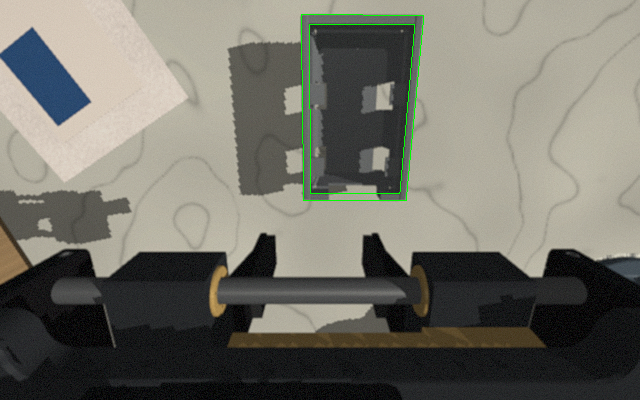

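View pics/s4.png

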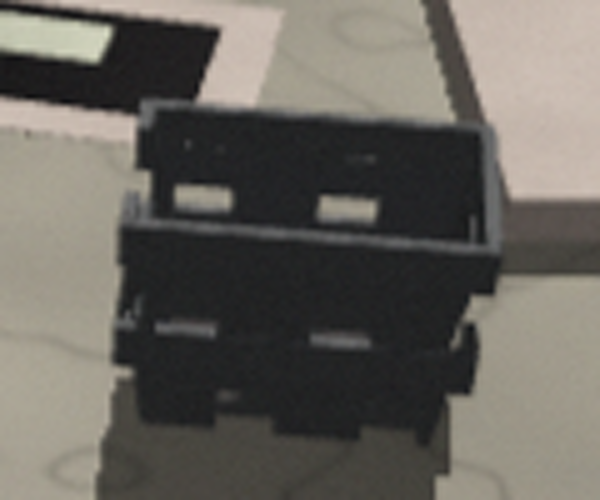

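View pics/t4.png

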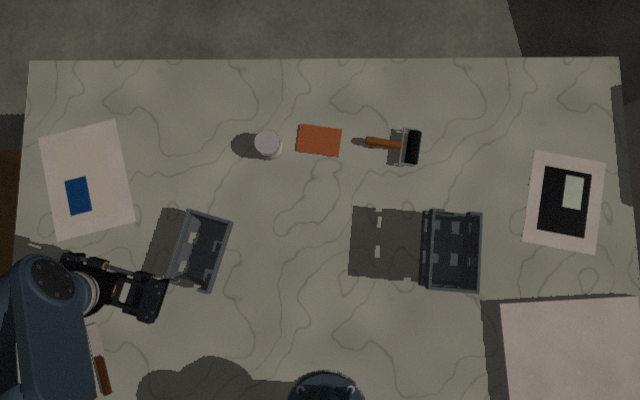

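Request:
send_rows:
  plan:
    - [[0.568,-0.048,-0.7,-0.04,-0.2],[0.568,-0.048,-0.7,0,-0.2],[0.568,-0.048,-0.7,0,-0.2],[0.568,-0.048,-0.7,0,-0.2],[0,0,-0.4,0,-0.2],[0,0,-0.6,0,-0.2],[0,0,-0.6,0,-0.2],[0,0,-0.6,0,-0.2],[0,0,-0.6,0,-0.2],[0,0,-0.5,0,-0.2],[0,0,-0.2,0,-0.2],[0,0,0,0,-0.2],[0,0,0,0,-0.2]]

```text
time_s: 26.75
position: [0.4327, 0.3768, 0.0497]
tcp_rot: [[0.957, -0.29, 0.001], [-0.29, -0.957, 0.001], [0.001, -0.001, -1.0]]
force: [0.6, 0.8, -1.0]
opening: 0.6
```

Run:
```python
from h import *
s=bot.read_state();print(s['opening'],s['force'],s['position'])
d=imaging.capture('wrist'); cv2.imwrite('pics/k1.png',d['img'])
```

```text
0.599659689181757 [ 0.59001442  0.77321306 -1.00787284] [0.43269505 0.37675357 0.04970533]
```

View pics/k1.png

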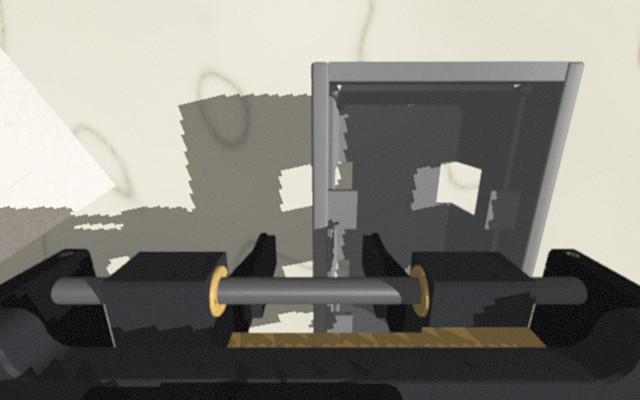

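Request:
send_rows:
  plan:
    - [[0,0,-0.03,0,1],[0,0,0,0,1],[0,0,0,0,1],[0,0,0,0,1],[0,0,0,0,1],[0,0,0,0,1],[0,0,0,0,1],[0,0,0,0,1],[0,0,0,0,1],[0,0,0,0,1],[0,0,0,0,1],[0,0,0,0,1]]

```text
time_s: 28.0
position: [0.4325, 0.3765, 0.0481]
tcp_rot: [[0.957, -0.29, 0.0], [-0.29, -0.957, -0.0], [0.0, 0.0, -1.0]]
force: [-0.3, -0.1, 0.0]
opening: 0.088
```

Request:
send_rows:
  plan:
    - [[0,0,0.1,0,1],[0,0,0.2,0,1],[0,0,0.3,0,1],[0,0,0.4,0,1],[0,0,0,0,1],[0,0,0,0,1]]

```text
time_s: 28.6
position: [0.4329, 0.3768, 0.079]
tcp_rot: [[0.957, -0.29, 0.001], [-0.29, -0.957, 0.001], [0.001, -0.001, -1.0]]
force: [0.6, 0.3, -2.8]
opening: 0.093
```

Run:
```python
from h import *
s=bot.read_state();print(s['time_s'],s['opening'],s['force'],s['position'],np.degrees(np.arctan2(s['tcp_rot'][1,0],s['tcp_rot'][0,0])))
d=imaging.capture('wrist'); cv2.imwrite('pics/k2.png',d['img'])
a=cv2.imread('pics/g6.png')
f=lambda i:cv2.cvtColor(i,cv2.COLOR_BGR2GRAY)
cv2.imwrite('pics/k2c.png',np.vstack([a[40:240,280:620],d['img'][40:240,280:620]]))
for nm,(y0,y1,x0,x1) in dict(far=(50,95,330,560),left=(90,220,300,345)).items():
    A=f(a)[y0:y1,x0:x1].astype(np.float32);B=f(d['img'])[y0:y1,x0:x1].astype(np.float32)
    print(nm,cv2.phaseCorrelate(A,B,cv2.createHanningWindow(A.shape[::-1],cv2.CV_32F)))
```

```text
28.6 0.0925791727940243 [ 0.56627514  0.27596725 -2.78706183] [0.43290184 0.37681123 0.07897004] -16.867238979862687
far ((0.5643406156578408, -0.07782211217894286), 0.9507545407613118)
left ((0.7241694583420397, 0.3191915807569359), 0.8814088634600855)
```

View pics/k2c.png

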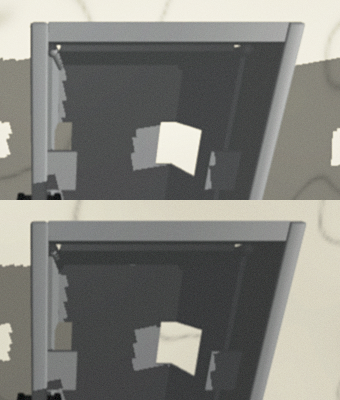

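Request:
send_rows:
  plan:
    - [[0,0,0.6,0,1],[0,0,1,0,1],[0,0,1,0,1],[0.059,-0.7256,1,0.983,1],[0.059,-0.7256,1,0.983,1],[0.059,-0.7256,0.1,0.983,1],[0.059,-0.7256,0,0.983,1],[0.059,-0.7256,0,0.983,1],[0.059,-0.7256,0,0.983,1],[0.059,-0.7256,0,0.983,1],[0.059,-0.7256,0,0.983,1],[0.059,-0.7256,0,0.983,1],[0.059,-0.7256,0,0.983,1],[0.059,-0.7256,0,0.983,1],[0.059,-0.7256,0,0.983,1],[0.059,-0.7256,0,0.983,1],[0.059,-0.7256,0,0.983,1],[0.059,-0.7256,0,0.983,1],[0.059,-0.7256,0,0.983,1],[0.059,-0.7256,0,0.983,1]]

```text
time_s: 30.65
position: [0.4617, 0.0057, 0.2187]
tcp_rot: [[0.189, 0.982, -0.002], [0.982, -0.189, 0.0], [-0.0, -0.002, -1.0]]
force: [-0.0, 0.3, -1.2]
opening: 0.087
```

Request:
send_rows:
  plan:
    - [[-0.081,-0.7256,0,0.983,1],[-0.081,-0.7256,0,0.983,1],[-0.081,-0.7256,0,0.983,1],[-0.081,-0.7256,0,0.983,1],[-0.081,-0.7256,0,0.983,1],[-0.081,-0.7256,0,0.983,1],[-0.081,-0.7256,0,0.983,1],[-0.081,-0.7256,0,0.983,1],[-0.081,-0.7256,0,0.983,1],[-0.081,-0.7256,0,0.983,1],[-0.081,-0.7256,0,0.983,1],[-0.081,-0.7256,0,0.983,1],[-0.081,-0.7256,0,0.983,1],[-0.081,-0.7256,0,0.983,1],[-0.081,-0.7256,0,0.983,1],[-0.081,-0.7256,0,0.983,1],[-0.081,-0.7256,0,0.983,1],[0,0,0,0,1],[0,0,0,0,1],[0,0,0,0,1]]

```text
time_s: 32.65
position: [0.4209, -0.3622, 0.2186]
tcp_rot: [[-0.996, 0.094, -0.001], [0.094, 0.996, 0.002], [0.001, 0.002, -1.0]]
force: [0.8, -0.1, -1.9]
opening: 0.088
```

Run:
```python
from h import *
s=bot.read_state();p=s['position'];print(s['time_s'],s['opening'],s['force'],p,np.degrees(np.arctan2(s['tcp_rot'][1,0],s['tcp_rot'][0,0])))
d=imaging.capture('side'); V=[(d['img'],d['mtx'],d['pose'])]; im=d['img'].copy()
for z,x,y in((.063,.421,-.3074),(p[2]-.0483,p[0]-.0006,p[1]+.0558)):
    e,f=edgefit(V,(x,y,0,np.radians(-5.3)),z=z,span=.0045); print(x,y,e,f)
    for A,B in((.095,.06),(.087,.052)):
        P=np.array([[sx*A,sy*B,.075] for sx,sy in((-1,-1),(1,-1),(1,1),(-1,1))])@Rz(np.radians(e[2])).T+np.array([*e[:2],z])
        cv2.polylines(im,[np.round(proj(P,d['mtx'],d['pose'])*8).astype(int)],True,(0,255,0),1,shift=3)
cv2.imwrite('pics/k3.png',np.hstack([cv2.resize(i[10:150,300:420],None,fx=3.3,fy=3.3,interpolation=cv2.INTER_CUBIC) for i in(d['img'],im)]))
```

```text
32.65 0.08834498256286501 [ 0.82343272 -0.09999116 -1.91907434] [ 0.4208974  -0.36221698  0.21864868] 174.60390318845052
0.421 -0.3074 [ 0.41812824 -0.32175988 -4.40984578] -34.527870178222656
0.4202974046146212 -0.30641697789872774 [ 0.42008714 -0.30648716 -4.95010877] -57.78402328491211
```

View pics/k3.png

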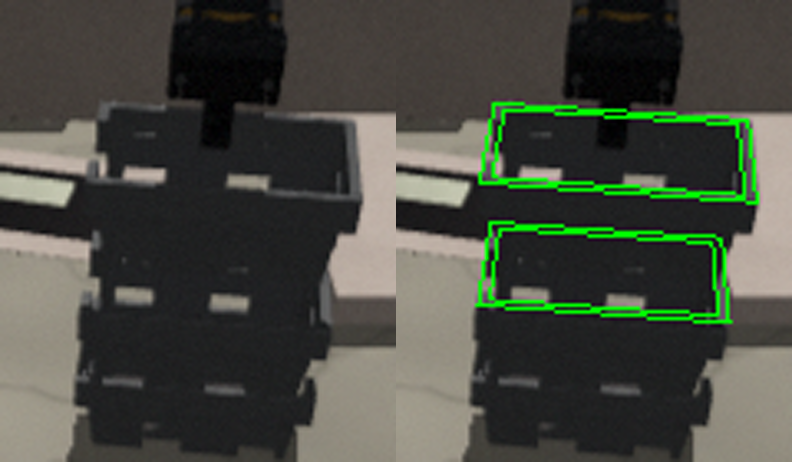

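Request:
send_rows:
  plan:
    - [[-0.03,-0.04,-0.3,0,1],[0,0,-0.4,0,1],[0,0,-0.2,0,1],[0,0,-0.1,0,1],[0,0,0,0,1],[0,0,-0.1,0,1],[0,0,-0.1,0,1],[0,0,-0.1,0,1],[0,0,0,0,1],[0,0,0,0,1]]

```text
time_s: 33.7
position: [0.4204, -0.3648, 0.1801]
tcp_rot: [[-0.996, 0.094, 0.0], [0.094, 0.996, 0.0], [0.0, 0.0, -1.0]]
force: [0.2, 0.1, -1.8]
opening: 0.087
```

Request:
send_rows:
  plan:
    - [[0,0,-0.08,0,1],[0,0,-0.08,0,1],[0,0,0,0,1]]

```text
time_s: 34.0
position: [0.4202, -0.3645, 0.175]
tcp_rot: [[-0.996, 0.094, -0.0], [0.094, 0.996, 0.001], [0.001, 0.001, -1.0]]
force: [0.2, -0.0, -2.1]
opening: 0.09
```

Request:
send_rows:
  plan:
    - [[0,0,-0.08,0,1],[0,0,-0.08,0,1],[0,0,0,0,1]]

```text
time_s: 34.3
position: [0.4202, -0.3645, 0.1701]
tcp_rot: [[-0.996, 0.094, -0.001], [0.094, 0.996, 0.001], [0.001, 0.001, -1.0]]
force: [-0.8, 0.6, -2.3]
opening: 0.086
```

Run:
```python
from h import *
s=bot.read_state();p=s['position'];print(s['time_s'],s['opening'],s['force'],s['moment'],p)
d=imaging.capture('side'); cv2.imwrite('pics/k4.png',cv2.resize(d['img'][30:160,300:420],None,fx=4.5,fy=4.5,interpolation=cv2.INTER_CUBIC))
```

```text
34.3 0.08646676085441096 [-0.7974256   0.60483401 -2.28800769] [-0.00310657 -0.19377543  0.01556491] [ 0.42015736 -0.36451617  0.1700849 ]
```

View pics/k4.png

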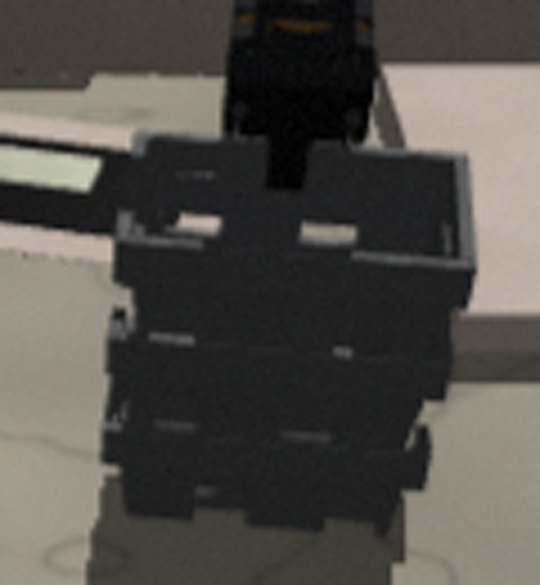

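Request:
send_rows:
  plan:
    - [[0,0.03,-0.08,0,1],[0,0,-0.08,0,1],[0,0,0,0,1]]

```text
time_s: 34.65
position: [0.4202, -0.3636, 0.1653]
tcp_rot: [[-0.996, 0.094, -0.001], [0.094, 0.996, 0.001], [0.001, 0.001, -1.0]]
force: [-0.7, -0.1, -2.0]
opening: 0.087
```

Request:
send_rows:
  plan:
    - [[0,0,-0.08,0,1],[0,0,-0.08,0,1],[0,0,0,0,1]]

```text
time_s: 34.95
position: [0.4202, -0.3636, 0.1605]
tcp_rot: [[-0.996, 0.094, -0.0], [0.094, 0.996, 0.001], [0.001, 0.001, -1.0]]
force: [0.0, -1.0, -2.5]
opening: 0.089
```

Request:
send_rows:
  plan:
    - [[0,0,-0.08,0,1],[0,0,-0.08,0,1],[0,0,0,0,1]]

```text
time_s: 35.25
position: [0.4202, -0.3636, 0.1557]
tcp_rot: [[-0.996, 0.094, -0.001], [0.094, 0.996, 0.001], [0.001, 0.001, -1.0]]
force: [-0.5, 1.3, -2.6]
opening: 0.086
```

Request:
send_rows:
  plan:
    - [[0,0,-0.08,0,1],[0,0,-0.05,0,1],[0,0,0,0,1]]

```text
time_s: 35.55
position: [0.4202, -0.3637, 0.1519]
tcp_rot: [[-0.996, 0.094, -0.0], [0.094, 0.996, 0.0], [0.0, 0.0, -1.0]]
force: [0.3, 0.1, -2.2]
opening: 0.09
```

Request:
send_rows:
  plan:
    - [[0,0,-0.08,0,1],[0,0,-0.08,0,1],[0,0,0,0,1]]

```text
time_s: 35.85
position: [0.4204, -0.3638, 0.1471]
tcp_rot: [[-0.996, 0.094, -0.0], [0.094, 0.996, 0.0], [0.0, 0.0, -1.0]]
force: [-0.4, 0.3, -2.5]
opening: 0.091
```

Request:
send_rows:
  plan:
    - [[0,0,-0.05,0,1],[0,0,-0.04,0,1],[0,0,0,0,1]]

```text
time_s: 36.15
position: [0.4205, -0.3639, 0.1447]
tcp_rot: [[-0.996, 0.094, 0.0], [0.094, 0.996, -0.0], [-0.0, -0.0, -1.0]]
force: [0.3, -0.3, -2.2]
opening: 0.087
```

Request:
send_rows:
  plan:
    - [[0,0,-0.04,0,1],[0,0,0,0,1]]

```text
time_s: 36.35
position: [0.4206, -0.364, 0.1436]
tcp_rot: [[-0.996, 0.094, 0.001], [0.094, 0.996, -0.0], [-0.001, -0.0, -1.0]]
force: [0.9, 0.4, -1.3]
opening: 0.091
```

Request:
send_rows:
  plan:
    - [[0,0,-0.03,0,1],[0,0,0,0,1]]

```text
time_s: 36.55
position: [0.4207, -0.3642, 0.1432]
tcp_rot: [[-0.996, 0.094, 0.001], [0.094, 0.996, -0.001], [-0.001, -0.001, -1.0]]
force: [0.7, 0.1, 2.7]
opening: 0.093
```

Request:
send_rows:
  plan:
    - [[0,0,0,0,0.3],[0,0,0,0,0.3],[0,0,0,0,0.3],[0,0,0,0,0.3],[0,0,0,0,0.3],[0,0,0,0,0.3],[0,0,0,0,0.3],[0,0,0.5,0,0.3],[0,0,0.8,0,0.3],[0,0,1,0,0.3],[0,0,1,0,0.3],[0,0,1,0,0.3]]

```text
time_s: 37.75
position: [0.4202, -0.3636, 0.2727]
tcp_rot: [[-0.996, 0.094, -0.0], [0.094, 0.996, 0.0], [0.0, 0.0, -1.0]]
force: [0.7, -0.9, 0.1]
opening: 0.348
```

Request:
send_rows:
  plan:
    - [[0,1,0.3,0,0.3],[0.2,1,0,0,0.3],[0.2,1,0,0,0.3],[0.2,1,0,0,0.3],[0.2,1,0,0,0.3],[0.2,1,0,0,0.3],[0,1,0,0,0.3],[0,1,0,0,0.3],[0,1,0,0,0.3],[0,1,0,0,0.3],[0,1,0,0,0.3],[0,1,0,0,0.3],[0,0,0,0,0.3],[0,0,0,0,0.3]]

```text
time_s: 39.15
position: [0.4503, -0.0035, 0.2807]
tcp_rot: [[-0.996, 0.092, 0.0], [0.092, 0.996, -0.001], [-0.0, -0.001, -1.0]]
force: [0.5, -0.6, 0.4]
opening: 0.349
```

Run:
```python
from h import *
s=bot.read_state();p=s['position'];print(s['time_s'],s['opening'],s['force'],p)
for c in('side','top'):
    d=imaging.capture(c); V=[(d['img'],d['mtx'],d['pose'])]
    print(c,edgefit(V,(.4203,-.308,0,np.radians(-5.3)),z=.095,span=.0045))
    cv2.imwrite(f'pics/e{c}.png',d['img'])
    cv2.imwrite(f'pics/ez{c}.png',cv2.resize(d['img'][50:160,300:420] if c=='side' else d['img'][190:310,340:500],None,fx=5,fy=5,interpolation=cv2.INTER_CUBIC))
    for t in('copper_plate','spare_tin','ink_roller','loaded_tote'): print(t,[(round(r['conf'],2),np.round(r['at'],3)) for r in mark_of(c,t)][:2])
```

```text
39.15 0.34934386570914433 [ 0.52448847 -0.59910297  0.43045899] [ 0.45031798 -0.00351159  0.28073258]
side (array([ 0.41851649, -0.30931553, -5.56931941]), np.float64(-40.29705047607422))
copper_plate [(0.86, array([ 0.729,  0.016, -0.002]))]
spare_tin [(0.61, array([0.708, 0.153, 0.002]))]
ink_roller [(0.88, array([ 0.706, -0.194,  0.004]))]
loaded_tote []
top (array([ 0.41997281, -0.30646855, -5.57033562]), np.float64(-68.38317108154297))
copper_plate [(0.81, array([0.727, 0.014, 0.   ]))]
spare_tin [(0.79, array([0.706, 0.15 , 0.001]))]
ink_roller [(0.61, array([ 0.709, -0.196,  0.002]))]
loaded_tote []
```

View pics/ezside.png

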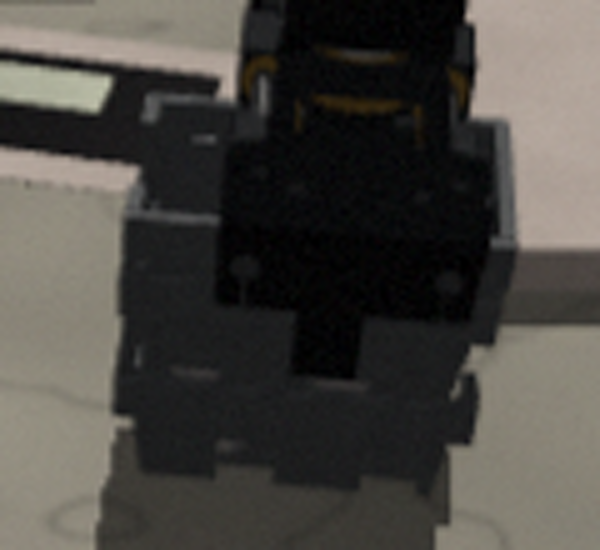

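View pics/etop.png

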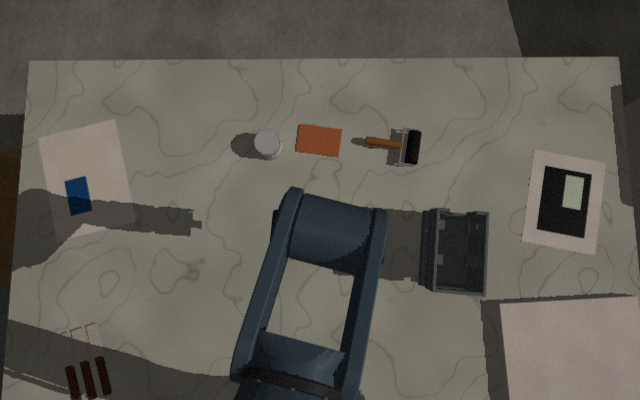

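Request:
send_rows:
  plan:
    - [[0.5,1,0,0,0.3],[0.5,1,0,0,0.3],[0.5,1,0,0,0.3],[0.5,1,0,0,0.3],[0.5,1,0,0,0.3],[0.5,1,0,0,0.3],[0.5,1,0,0,0.3],[0.5,0.5,0,0,0.3],[0,0,0,0,0.3],[0,0,0,0,0.3]]

```text
time_s: 40.65
position: [0.5699, 0.2209, 0.2801]
tcp_rot: [[-0.996, 0.093, -0.002], [0.093, 0.996, -0.001], [0.001, -0.001, -1.0]]
force: [-0.7, -0.4, 0.4]
opening: 0.352
```

Run:
```python
from h import *
s=bot.read_state();print(s['time_s'],s['position'])
d=imaging.capture('side'); V=[(d['img'],d['mtx'],d['pose'])]
for z in(.063,.085,.095,.105,.115): print(z,edgefit(V,(.4203,-.308,0,np.radians(-5.3)),z=z,span=.006))
print(edgefit(V,(.4214,-.307,0,np.radians(-5.3)),z=0,span=.003))
cv2.imwrite('pics/f.png',cv2.resize(d['img'][50:160,300:420],None,fx=5,fy=5,interpolation=cv2.INTER_CUBIC))
cv2.imwrite('pics/fs.png',d['img'])
d=imaging.capture('top');cv2.imwrite('pics/ft.png',cv2.resize(d['img'][190:310,340:500],None,fx=5,fy=5,interpolation=cv2.INTER_CUBIC))
```

```text
40.65 [0.56987671 0.22092903 0.28005977]
0.063 (array([ 0.42380492, -0.29507018, -7.17241778]), np.float64(-26.877038955688477))
0.085 (array([ 0.41700973, -0.32505904, -5.36669727]), np.float64(-70.20942687988281))
0.095 (array([ 0.41840051, -0.3091359 , -5.55754163]), np.float64(-72.28781127929688))
0.105 (array([ 0.4184723 , -0.29909591, -5.05070485]), np.float64(-57.63436508178711))
0.115 (array([  0.42943672,  -0.28010748, -12.35632987]), np.float64(-53.763057708740234))
(array([ 0.42998505, -0.30945888,  1.69955466]), np.float64(-30.523021697998047))
```

View pics/f.png

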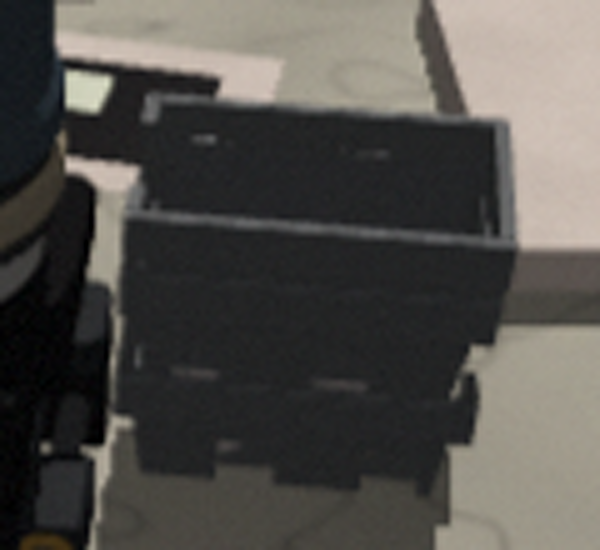

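View pics/ft.png

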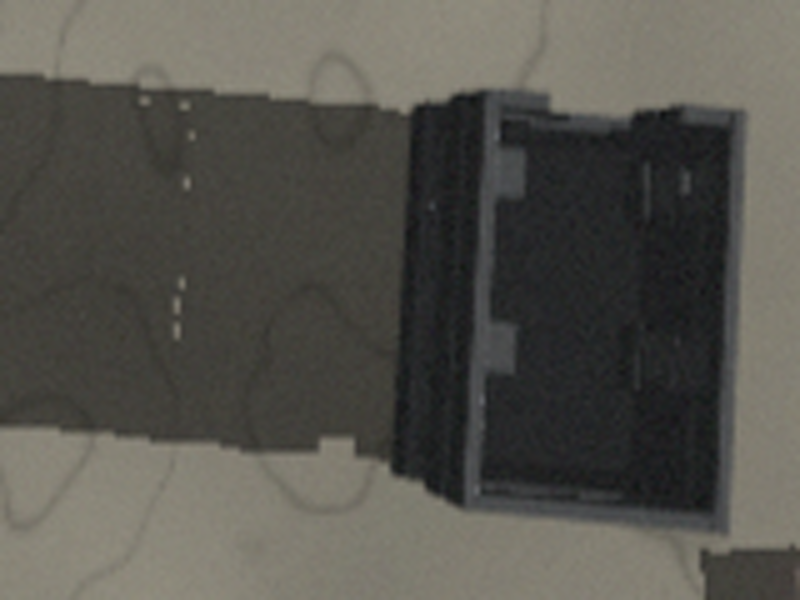

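Run:
```python
import cv2,numpy as np
f=lambda n:cv2.cvtColor(cv2.imread(n),cv2.COLOR_BGR2GRAY).astype(np.float32)
A,B=f('pics/side0.png'),f('pics/fs.png')
for y0,y1,x0,x1 in((133,155,325,400),(120,155,370,400)):
    a,b=A[y0:y1,x0:x1],B[y0-5:y1+5,x0-5:x1+5]; r=cv2.matchTemplate(b,a,cv2.TM_CCOEFF_NORMED); print(cv2.minMaxLoc(r),r[4:7,4:7].round(3))
from rig import bot; print(bot.hand_in()); print(bot.read_state()['time_s'])
```

```text
(0.42527061700820923, 0.8745755553245544, (0, 0), (5, 5)) [[0.838 0.865 0.832]
 [0.848 0.875 0.838]
 [0.831 0.853 0.82 ]]
(0.25281810760498047, 0.5573620200157166, (10, 10), (5, 5)) [[0.526 0.552 0.526]
 [0.532 0.557 0.526]
 [0.52  0.541 0.508]]
the job is handed in; nothing more can be done
None
the job is handed in; nothing more can be done
```

The job is done and was handed in at about 41 s of the 69 s allowed. The middle empty tote went first, turned end for end onto the ledges of the loaded tote. The other empty tote then went in the same way round and nested fully down inside it.

**Last checks:**
- **First tote:** it met the ledges with its origin about 63 mm up, as expected, and showed level after release.
- **Second tote:** it went down with no contact force until its expected home height. The side camera fit then agreed best with 95 mm, which is 63 + 32.
- **Loaded tote:** it shows no shift in the side picture (0 pixels by template match).
- **Plate, spare tin and roller:** they were found within about 4 mm of where they started, which is the network's own accuracy.
- **Forces:** the highest wrist force I read was about 10 N, when the first tote touched down. I read it only at the end of each move, not continuously.

**What disagreed or could not be checked:**
- **Missed grasp:** the first grasp closed above the rim. The fingers did not reach as far ahead of the TCP as `bot.tip_extent` (17 mm) says, so I gripped about 22 mm lower for both totes. The tote did not move.
- **Position of the stack:** after each release the camera fits put the tote just set down about 1 to 2 mm off where the arm's position said. That is within the play, but I can't say whether it slid or the calibration is off.
- **Tins:** the stack covers them, so I could not see them at the end. They were last seen upright just before the first tote went in.

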